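# Hook the jammed key out of the carving jig's slot

### The job

The red wooden key has slid deep into the narrow, clear-covered slot of the jig, behind a ridge of hardened glue. Take the hooked pick from its stand, reach its toe into the slot, drop the hook into the groove across the key's top and gently drag the key over the ridge until it lies flat and wholly outside the slot on the jig's board: touch the key with nothing but the pick, and never press or pull with the pick harder than about 12 N on the key or the jig. Then put the pick back upright, fully down in its stand, and leave the other things on the bench where they are.

Things in the scene. Friction and masses are not known exactly. Their poses are not given: they have to be found in the camera images.
- jig: Fixed wooden jig. Origin on the table under the slot's mouth; x points into the slot, y across, z up. Base board 15 mm thick, x -120 to 160 mm, y +-55 mm; its top is both the slot's floor and the open landing before the mouth. Slot from x = 0 to a closed end at 150 mm, 18 mm wide, 36 mm high (z 15 to 51), walls 18 mm thick, clear 6 mm cover on top (to z = 57).
- slot_mouth (a point): Middle of the slot's floor at its mouth, axes as the jig. 24 to 31 mm inside, the crest of a hard amber glue ridge crosses the floor, 6 to 7.5 mm high, ramps 18 degrees (place and height vary, not measured). The key rises and pitches over it: a hook at fixed height presses too hard or slips out; let it follow, pressing down with 2 to 5 N.
- key_center (a point): Centre of the loose red wooden key, 60 mm long (its x), 12 wide, 10 high, about 60 g. It lies on the slot floor, x along the slot within 2 degrees, its -x end towards the mouth, 58 to 68 mm inside. Across its top a groove 12 mm wide (along x) and 4 mm deep, its middle 16 mm from this centre towards -x; the groove's floor is 6 mm above the key's underside.
- pick_center (a point): Centre of the pick's blue handle, 20 x 20 mm square, 65 mm tall, z up, x along the toe; grasp here from above. Pick of steel, 120 g: under the handle an 8 mm square shank, down to a level toe 8 mm wide (y), 6 mm high, reaching x = -4 to +94 mm, underside 76.5 mm below this point. At the start upright in the stand, toe in the trough.
- pick_hook (a point): Middle of the lower tip of the hook at the toe's end; axes as pick_center, from which it lies 91 mm along x and 84.5 mm down. The hook is 6 mm long (x), 8 mm wide and points down 8 mm below the toe.
- stand: Fixed dark wooden stand. Origin on the table under the place of the pick's shank; x along its open-topped trough, z up. Trough 14 mm wide, x -10 to 104 mm, floor at z = 20 mm where the toe lies (8 mm beyond x = 72, so the hook hangs free), walls up to z = 60 mm. The pick lifts straight up and goes straight down, toe to +x.
- pick_home (a point): Where pick_center is when the pick is home in the stand: 96.5 mm above the stand's origin, axes as the stand.
- mallet: Bystander: round wooden carving mallet, lying, about 260 mm long and 60 mm thick, origin under its middle.
- chisel: Bystander: wood-handled blade tool lying flat, about 200 mm long, origin under it.
- panel: Bystander: carved wooden panel 150 x 100 x 12 mm lying flat, origin under its centre.
- raft: Bystander: small model raft of wood, 120 x 85 x 48 mm, origin under its centre.

How it is judged:
By the outcome, as a careful person would: the job done as asked, in the order asked, and still so for the second after the job is handed in, with the robot touching nothing.
It also fails if it takes over 72 s, if anything falls off the work surface, if the arm or the gripper's body presses on something with over 40 N, if the wrist force passes 120 N, or if a joint passes its speed limit or range.

### The arm

A 6-joint arm with a two-finger parallel gripper is mounted at the origin on the work surface. World frame = base frame: x ahead of the robot, y to its left, z up, the work surface at z = 0. Lengths are in m, angles in rad, forces in N, time in s.
With the tool pointing down it reaches from about 0.25 to 0.725 m from the base axis. Payload 4 kg.
Tool frame: the origin (TCP) lies midway between the tips of the shut fingers; the grasp point (between the pads) lies 19 mm behind it; z points along the fingers, y is the direction in which the jaws open and shut (so a half turn about z gives the same grasp; the last joint's range is limited). The gripper opens to 85 mm and grips with 20 to 120 N. Pads are 22 mm wide; open, the fingers measure 114 mm over their backs; the gripper's body (76 mm by 85 mm) begins 54 mm behind the grasp point. The pads swing forward as they close: fully open they stand 13 mm farther back than shut.
Start: joints at [1.114, 0.241, 0.005, 1.335, 0, 1.571], TCP at [0.221, 0.449, 0.231] pointing down, gripper open.
Joint ranges: [-2.72, 2.72], [-1.05, 1.87], [-1.09, 1.28], [-1.99, 2.15], [-1.42, 1.44], [-3.14, 3.14]. Speed limits (rad/s): [2.79, 2.79, 3.14, 3.14, 3.14, 3.14].

### API

Orientations are given as a unit quaternion [x, y, z, w].
In Python, from workcell import get_obs, camera, camera_model, job_done, masks_of gives the robot as it stands.
- The arm moves only by the tool jog_arm, never from a script. Its argument "deltas" is a list that holds one entry, the list of rows, each a list of 7 numbers: the shift along the tool's x, y, z in mm, then the turn, a rotation vector about the tool's x, y, z in degrees, then the finger opening in mm, from 0 to 85.4. A call has 1 to 5 rows; each row shifts and turns the pose as measured when the row begins, along the tool's axes as they then stand; what a row does not reach is not made up. A row lasts 1/10 s, in which the tool goes at most 50 mm and 8.59 degrees, less where a joint would pass 70% of its speed; a pose out of reach is approached as far as the arm can. A call with a gripper value outside its range is refused whole. The fingers move at their own pace and stop on an object; the grip force is fixed at half the most. Time passes only in rows, so rows that do not move let the fingers close. It gives the time, the measured TCP pose, the force and the opening at its end, in the units of the state.
- get_obs(): the state, without advancing time (a new reading comes with each control period).
- camera(name): name is "scene" or "top"; returns the picture (420x560x3 uint8, red, green, blue); there is no depth.
- camera_model(name): a dict with "fovy" (degrees; the focal length in pixels is half the picture's height over the tangent of half this angle, whatever the lens; pixels are square), "cx", "cy" (the principal point, pixels), "k1" (the pictures are not rectified: a ray, as slopes to the right and down, at radius r is drawn at 1 + k1 r^2 times it, then the intrinsics apply), "pose" (4x4, takes a point from camera to world coordinates). Camera axes: x right, y down, z forward; pixel columns grow to the right and rows downward; lengths in m; the calibration is good to about 2 mm. A picture is of the moment at which its call begins. camera_model takes no time and is no camera call.
- job_done(): hands the job in, once; it reports no verdict.
Trained networks look in the newest picture that a camera, given by its name, has taken for a name from the list of things; names that differ only in an ending like _2 or _b are one class to them, and where a whole thing is asked for, a point or a joint stands for the part that bears it (a point fixed in the world has none). Each returns a list of dicts, best first, with "conf" (0 to 1); they miss things now and then, are a little off and sometimes report something else, mostly with a low value. They report only what shows in the picture. A call takes as long as a camera call.
- masks_of(target, camera): "pixels" (420x560 bool, what is visible of it) and "at" ([column, row] in pixels, amid what is visible of it).
The state is a dict: "clock": time; "joint_pos": joint angles; "joint_vel": joint speeds; "tau": joint torques, N m; "eef_pos": TCP position; "tool_rot": TCP orientation; "ft_force": force on the tool from outside, world axes, zero at the start; "ft_torque": the same for the moment, N m; "grip_width": finger opening in m.
Only numpy, scipy, OpenCV 4.12 (cv2) and the standard library are available. Lean on these libraries where they do the work, as an engineer would, in place of code of your own. Each camera call takes 0.05 s, during which the arm holds its last target. There are 200 camera calls.

## Working session

There is one attempt and no reset: what is moved stays moved. The work goes in short steps, Python scripts to look and compute and a tool call to move; the robot and the scene stay as the last step left them, time stands still between calls to the robot, and variables do not carry over. Pictures are saved under pics/ and viewed, about 8 in all and at most 12, crops included, and the job is handed in when it is done.

Besides the shell and the picture viewer there is one more tool, called after "Request:" as name(argument=value, ...), one argument or row to a line, values as JSON. jog_arm: Moves the arm, as the interface text tells. Its arguments: {"type":"object","properties":{"deltas":{"type":"array"}},"required":["deltas"]}

```bash
mkdir -p pics; ls; cat > h.py <<'E'
import numpy as np, cv2
from workcell import *
def K(m):
    f=210/np.tan(np.radians(m["fovy"])/2); return f,m["cx"],m["cy"],m["k1"],np.array(m["pose"])
def proj(P,n):
    f,cx,cy,k,T=K(camera_model(n)); P=np.atleast_2d(P)
    c=(P-T[:3,3])@T[:3,:3]; s=c[:,:2]/c[:,2:]; r=(s**2).sum(1,keepdims=True)
    return s*(1+k*r)*f+[cx,cy]
def ray(px,n,z):
    f,cx,cy,k,T=K(camera_model(n)); d=(np.atleast_2d(px).astype(float)-[cx,cy])/f; s=d.copy()
    for _ in range(20): s=d/(1+k*(s**2).sum(1,keepdims=True))
    v=np.c_[s,np.ones(len(s))]@T[:3,:3].T; o=T[:3,3]
    return o+v*((z-o[2])/v[:,2:])
E
python3 - <<'E'
from h import *
o=get_obs(); print({k:np.round(v,3) for k,v in o.items()})
for n in("scene","top"):
    im=camera(n); cv2.imwrite(f"pics/{n}0.png",im[...,::-1]); m=camera_model(n); print(n,m["fovy"],np.round(m["pose"],3).tolist())
    for t in("jig","key_center","pick_center","stand","mallet","chisel","panel","raft"):
        for d in masks_of(t,n)[:2]:
            print(t,round(d["conf"],2),np.round(d["at"]),d["pixels"].sum(),np.round(ray([d["at"]],n,0.03)[0],3))
E
```

```text
pics
{'clock': np.float64(0.0), 'joint_pos': array([1.114, 0.241, 0.004, 1.335, 0.   , 1.571]), 'joint_vel': array([-0.001, -0.   ,  0.002, -0.   ,  0.   ,  0.001]), 'tau': array([-0.0000e+00, -3.7232e+01,  2.5241e+01,  1.7000e-02,  0.0000e+00,
        0.0000e+00]), 'eef_pos': array([0.22 , 0.448, 0.23 ]), 'tool_rot': array([ 0.226,  0.974, -0.001, -0.   ]), 'ft_force': array([-1.308,  0.418, -0.743]), 'ft_torque': array([-0.028,  0.026,  0.018]), 'grip_width': np.float64(0.086)}
scene 51.11079275136588 [[0.592, 0.682, -0.43, 0.937], [0.806, -0.499, 0.319, -0.33], [0.003, -0.535, -0.845, 0.826], [0.0, 0.0, 0.0, 1.0]]
jig 0.55 [314. 223.] 6234 [0.594 0.003 0.03 ]
jig 0.27 [230. 392.] 1000 [ 0.77  -0.318  0.03 ]
pick_center 0.86 [155. 239.] 355 [ 0.431 -0.284  0.03 ]
mallet 0.79 [437. 223.] 2919 [0.746 0.213 0.03 ]
mallet 0.34 [314. 219.] 6437 [0.586 0.01  0.03 ]
chisel 0.94 [228. 394.] 954 [ 0.772 -0.323  0.03 ]
panel 0.97 [341. 304.] 4064 [ 0.763 -0.066  0.03 ]
raft 0.74 [234. 172.] 1628 [ 0.382 -0.06   0.03 ]
top 52.41794627623899 [[-0.025, -0.99, 0.139, 0.436], [-1.0, 0.022, -0.019, -0.038], [0.016, -0.139, -0.99, 1.113], [0.0, 0.0, 0.0, 1.0]]
jig 0.6 [258. 220.] 4750 [0.571 0.015 0.03 ]
key_center 0.75 [381. 251.] 186 [ 0.485 -0.297  0.03 ]
pick_center 0.55 [380. 251.] 305 [ 0.485 -0.293  0.03 ]
stand 0.61 [358. 247.] 1961 [ 0.498 -0.239  0.03 ]
mallet 0.92 [183. 164.] 1882 [0.724 0.209 0.03 ]
chisel 0.71 [383. 146.] 471 [ 0.762 -0.317  0.03 ]
panel 0.73 [286. 155.] 2064 [ 0.742 -0.06   0.03 ]
raft 0.66 [285. 297.] 1508 [ 0.376 -0.049  0.03 ]
```

View pics/scene0.png

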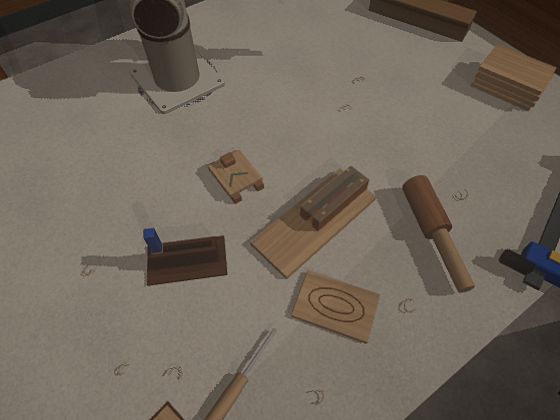

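View pics/top0.png

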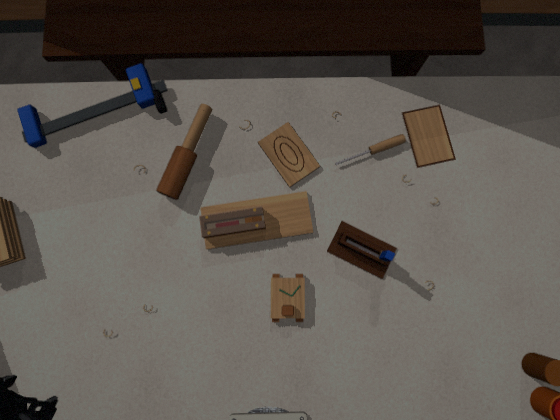

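Scene picture: the jig is at about (314,222) with its mouth facing lower left, and the stand is at (187,258) with the blue handle at (152,240). Top picture: the jig is at (258,220) with red showing through the cover at about (230,224), and the stand is at (362,249) with the handle at (386,256). I'll enlarge both crops for corner picks.

```bash
python3 - <<'E'
import cv2
for n,(x0,y0,x1,y1,s) in {"top":(195,185,405,285,3.8),"scene":(140,155,385,290,3.2)}.items():
    im=cv2.imread(f"pics/{n}0.png")[y0:y1,x0:x1]
    im=cv2.resize(im,None,fx=s,fy=s,interpolation=cv2.INTER_CUBIC); im=cv2.convertScaleAbs(im,alpha=1.5)
    for v in range(x0,x1,10): 
        if v%20==0: cv2.putText(im,str(v),(int((v-x0)*s),8),0,.3,(0,255,255)); cv2.line(im,(int((v-x0+.5)*s),10),(int((v-x0+.5)*s),16),(0,255,255))
    for v in range(y0,y1):
        if v%20==0: cv2.putText(im,str(v),(0,int((v-y0)*s)+3),0,.3,(0,255,255)); cv2.line(im,(20,int((v-y0+.5)*s)),(26,int((v-y0+.5)*s)),(0,255,255))
    cv2.imwrite(f"pics/{n}1.png",im)
E
```

```text
(no output)
```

View pics/top1.png

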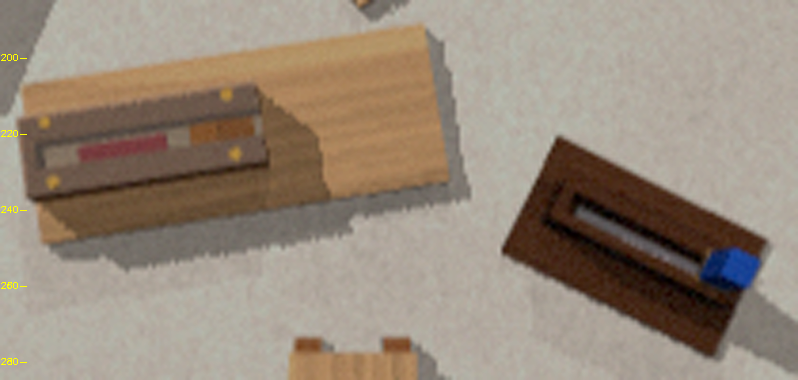

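View pics/scene1.png

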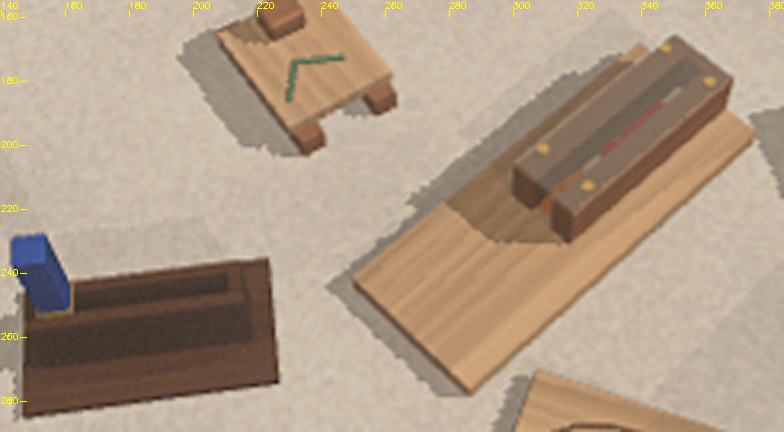

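```bash
cat > fit.py <<'E'
from h import *
from scipy.optimize import least_squares
T=lambda p:np.array(p,float)/3.8+[195-.5+.13,185-.5+.13]
S=lambda p:np.array(p,float)/3.2+[140-.34,155-.34]
def W(q,P):
    c,s=np.cos(q[2]),np.sin(q[2]); P=np.atleast_2d(P)/1000
    return np.c_[q[0]+c*P[:,0]-s*P[:,1], q[1]+s*P[:,0]+c*P[:,1], P[:,2]]
J=[("top",[-120,55,15],T([447,180])),("top",[-120,-55,15],T([425,27])),("top",[160,-55,15],T([23,88])),("top",[160,55,15],T([44,243])),
("scene",[-120,55,15],S([352,278])),("scene",[-120,-55,15],S([471,389])),("scene",[160,-55,15],S([755,131]))]
f=lambda q:np.concatenate([proj(W(q,P),n)[0]-p for n,P,p in J])
r=least_squares(f,[.58,.0,1.6]); print("jig",r.x,np.degrees(r.x[2])); print(np.round(f(r.x),1))
# wall corners check
jq=r.x
for P in([0,27,51],[0,27,57],[0,-27,57],[0,-27,51],[150,-27,57],[150,27,57]): print(P,((proj(W(jq,P),"top")[0]-[194.63,184.63])*3.8).round(),((proj(W(jq,P),"scene")[0]-[139.66,154.66])*3.2).round())
# handle
mk={}
for n in("top","scene"):
    im=cv2.imread(f"pics/{n}0.png").astype(int); b=(im[...,0]>im[...,2]+40)&(im[...,0]>im[...,1]+30)
    ys,xs=np.nonzero(b); c=proj([[.46,-.29,.1]],n)[0]; k=(abs(xs-c[0])<30)&(abs(ys-c[1])<30); m=np.zeros(b.shape,np.float32); m[ys[k],xs[k]]=1; mk[n]=m; print(n,k.sum())
box=np.array([[x,y,z] for x in(-10,10) for y in(-10,10) for z in(64,129)])
def sil(q,n):
    m=np.zeros((420*8,560*8//1),np.uint8) if 0 else np.zeros((840*2,1120*2),np.uint8)
    h=cv2.convexHull(((proj(W(q,box),n)+.5)*4).astype(np.float32)).round().astype(int); cv2.fillConvexPoly(m,h,1)
    return cv2.resize(m.astype(np.float32),(560,420),interpolation=cv2.INTER_AREA)
from scipy.optimize import minimize
g=lambda q:sum(((sil(q,n)-mk[n])**2).sum() for n in mk)
# stand yaw from its top corners at z=60
tc=[T(p) for p in([560,137],[768,240],[715,355],[503,250])]; w=ray(tc,"top",.06); print("stand top",w.round(4).tolist())
e=w[0]-w[1]; e2=w[3]-w[2]; print("len",np.linalg.norm(e),np.linalg.norm(e2),np.linalg.norm(w[0]-w[3]),np.degrees(np.arctan2(e[1],e[0])),np.degrees(np.arctan2(e2[1],e2[0])))
yaw=np.arctan2((e+e2)[1],(e+e2)[0])
b=min((minimize(g,[x,y,yaw],method="Nelder-Mead",options=dict(initial_simplex=[[x,y,yaw],[x+.01,y,yaw],[x,y+.01,yaw],[x,y,yaw+.1]])) for x in(.43,.46) for y in(-.29,-.31)),key=lambda r:r.fun)
print("pick",b.x,np.degrees(b.x[2]),b.fun, "stand centre",w.mean(0))
sc=[S(p) for p in([268,259],[278,381],[22,415])]; 
c,s=np.cos(-b.x[2]),np.sin(-b.x[2])
for ww in(w,ray(sc[:1],"scene",.06),ray(sc[1:],"scene",.06)):
    d=ww[:,:2]-b.x[:2]; print("in pick frame mm",(np.c_[c*d[:,0]-s*d[:,1],s*d[:,0]+c*d[:,1]]*1000).round(1).tolist())
# key
for n in("top","scene"):
    im=cv2.imread(f"pics/{n}0.png").astype(int); b_=(im[...,2]>im[...,1]*1.5)&(im[...,2]>im[...,0]*1.25)&(im[...,2]>60); ys,xs=np.nonzero(b_)
    p=ray(np.c_[xs,ys],n,.025); d=p[:,:2]-jq[:2]; c,s=np.cos(-jq[2]),np.sin(-jq[2]); l=np.c_[c*d[:,0]-s*d[:,1],s*d[:,0]+c*d[:,1]]*1000
    k=(l[:,0]>20)&(l[:,0]<150)&(abs(l[:,1])<14); l=l[k]; print(n,k.sum(),l.min(0),l.max(0),l.mean(0))
E
python3 fit.py
```

```text
jig [ 5.79066040e-01 -2.89195519e-04  1.70962397e+00] 97.95423830012875
[ 0.9 -0.7 -0.4 -1.7 -0.8 -0.8 -0.5  0.2 -0.5 -0.7 -1.  -0.6 -0.2 -0.5]
[0, 27, 51] [268. 159.] [511. 164.]
[0, 27, 57] [268. 158.] [512. 159.]
[0, -27, 57] [255.  78.] [572. 210.]
[0, -27, 51] [255.  79.] [571. 215.]
[150, -27, 57] [ 29. 114.] [724.  78.]
[150, 27, 57] [ 40. 195.] [664.  33.]
top 96
scene 95
stand top [[0.5618, -0.1958, 0.06], [0.491, -0.3292, 0.06], [0.4178, -0.2903, 0.06], [0.4888, -0.1556, 0.06]]
len 0.15096384640682634 0.1522936735409332 0.08334660768625045 62.04382608879867 62.199498738634865
pick [ 0.47225782 -0.29242287  1.47836818] 84.70425707103496 260.17578125 stand centre [ 0.48983283 -0.24271668  0.06      ]
in pick frame mm [[104.5, -80.2], [-34.9, -22.1], [-2.9, 54.5], [137.8, -3.8]]
in pick frame mm [[123.9, -39.6]]
in pick frame mm [[91.8, -116.4], [-45.2, -59.0]]
top 136 [20.23169645 -5.86096897] [124.39608064   6.26383551] [7.77990599e+01 8.35142090e-03]
scene 25 [66.52341489 -0.27646175] [123.43368264   3.11414969] [96.07866788  1.76707218]
```

```bash
cp fit.py fit2.py; python3 - <<'E'
s=open('fit2.py').read()
s=s.replace('''f=lambda q''','''for P,a,b in(([0,27,51],[267,162],[513,167]),([0,-27,51],[258,86],[569,207]),([150,-27,51],[20,118],[733,77]),([150,27,51],[33,199],[675,37])): J+=[("top",P,T(a)),("scene",P,S(b))]
f=lambda q''',1)
s=s.replace("np.round(f(r.x),1)","np.round(f(r.x).reshape(-1,2),1).tolist(), [n for n,_,_ in J]")
s=s.replace("(im[...,0]>im[...,2]+40)&(im[...,0]>im[...,1]+30)","(im[...,0]>im[...,2]*1.6)&(im[...,0]>im[...,1]*1.2)")
s=s.replace("<30)&","<25)&").replace("b=min(","print('init',*[(np.round(proj([[.4678,-.2842,.1]],n),1)) for n in mk]);b=min(")
s=s.replace("print(n,k.sum())","ys,xs=ys[k],xs[k];print(n,k.sum(),xs.min(),xs.max(),ys.min(),ys.max())")
open('fit2.py','w').write(s)
E
python3 fit2.py
```

```text
jig [0.57837076 0.00181706 1.70387106] 97.62462043214038
[[0.1, -0.1], [-1.1, -1.2], [-1.5, -0.9], [-1.5, 0.2], [-0.0, -1.8], [-0.7, -1.5], [0.5, -0.8], [-0.6, -0.4], [0.1, -1.5], [-1.5, -1.4], [1.2, 1.8], [2.0, -0.7], [-2.6, 1.7], [1.4, -0.8], [-3.0, 0.1]] ['top', 'top', 'top', 'top', 'scene', 'scene', 'scene', 'top', 'scene', 'top', 'scene', 'top', 'scene', 'top', 'scene']
[0, 27, 51] [265. 161.] [513. 162.]
[0, 27, 57] [264. 160.] [514. 157.]
[0, -27, 57] [252.  79.] [573. 208.]
[0, -27, 51] [252.  81.] [573. 213.]
[150, -27, 57] [ 26. 114.] [726.  77.]
[150, 27, 57] [ 37. 195.] [667.  32.]
top 128 379 394 250 260
scene 209 144 161 229 251
stand top [[0.5618, -0.1958, 0.06], [0.491, -0.3292, 0.06], [0.4178, -0.2903, 0.06], [0.4888, -0.1556, 0.06]]
len 0.15096384640682634 0.1522936735409332 0.08334660768625045 62.04382608879867 62.199498738634865
init [[383.1 257. ]] [[155.  235.1]]
pick [ 0.47240223 -0.29284322  1.36200981] 78.03741362514563 148.80078125 stand centre [ 0.48983283 -0.24271668  0.06      ]
in pick frame mm [[113.4, -67.3], [-31.7, -25.7], [-8.8, 54.0], [137.7, 12.4]]
in pick frame mm [[128.1, -24.7]]
in pick frame mm [[105.1, -104.7], [-37.7, -63.6]]
top 133 [20.21603523 -6.09812088] [122.20079537   6.24580472] [7.69075268e+01 3.34448630e-02]
scene 25 [64.33819556 -0.25395017] [121.24279894   3.40530555] [93.88703152  1.91010477]
```

```bash
sed -i 's/\[150,-27,51\]/[160,-27,51]/; s/\[150,27,51\]/[160,27,51]/' fit2.py; cat >> fit2.py <<'E'
print("----")
# two-ray triangulation of handle mask centroid
A=[];B=[]
for n in mk:
    ys,xs=np.nonzero(mk[n]); c=[xs.mean(),ys.mean()]; a=ray([c],n,0.)[0]; d=ray([c],n,.2)[0]-a; d/=np.linalg.norm(d); M=np.eye(3)-np.outer(d,d); A.append(M); B.append(M@a); print(n,c,ray([c],n,.0965)[0])
X=np.linalg.solve(sum(A),sum(B)); print("tri",X,[np.linalg.norm(M@X-v) for M,v in zip(A,B)])
q=[.4678,-.2842,np.radians(62.1)]
for q in(q,[X[0],X[1],np.radians(62.1)]):
  print(g(q))
  for n in mk:
    ys,xs=np.nonzero(sil(q,n)>.5); print(n,len(xs),xs.min(),xs.max(),ys.min(),ys.max(),xs.mean(),ys.mean())
E
python3 fit2.py | grep -v mm
```

```text
jig [ 5.78724819e-01 -6.47243651e-04  1.70613485e+00] 97.75432596585364
[[1.0, -0.4], [-0.2, -1.4], [-0.6, -0.9], [-0.5, 0.2], [-0.8, -0.9], [-1.5, -0.7], [-0.3, -0.3], [0.4, -0.5], [-0.7, -0.8], [-0.5, -1.6], [0.4, 2.5], [-1.0, -0.1], [-0.4, -0.3], [-1.6, -0.2], [-0.9, -1.8]] ['top', 'top', 'top', 'top', 'scene', 'scene', 'scene', 'top', 'scene', 'top', 'scene', 'top', 'scene', 'top', 'scene']
[0, 27, 51] [269. 160.] [511. 164.]
[0, 27, 57] [268. 159.] [511. 159.]
[0, -27, 57] [256.  79.] [571. 210.]
[0, -27, 51] [256.  80.] [570. 215.]
[150, -27, 57] [ 30. 114.] [724.  79.]
[150, 27, 57] [ 41. 195.] [664.  34.]
top 128 379 394 250 260
scene 209 144 161 229 251
stand top [[0.5618, -0.1958, 0.06], [0.491, -0.3292, 0.06], [0.4178, -0.2903, 0.06], [0.4888, -0.1556, 0.06]]
len 0.15096384640682634 0.1522936735409332 0.08334660768625045 62.04382608879867 62.199498738634865
init [[383.1 257. ]] [[155.  235.1]]Traceback (most recent call last):
  File "fit2.py", line 32, in <module>
    print('init',*[(np.round(proj([[.4678,-.2842,.1]],n),1)) for n in mk]);b=min((minimize(g,[x,y,yaw],method
[... 1077 characters left out ...]
x = function(np.copy(x), *(wrapper_args + args))
  File "fit2.py", line 27, in <lambda>
    g=lambda q:sum(((sil(q,n)-mk[n])**2).sum() for n in mk)
               ~~~^^^^^^^^^^^^^^^^^^^^^^^^^^^^^^^^^^^^^^^^^
  File "fit2.py", line 27, in <genexpr>
    g=lambda q:sum(((sil(q,n)-mk[n])**2).sum() for n in mk)
                     ~~~^^^^^
  File "fit2.py", line 24, in sil
    h=cv2.convexHull(((proj(W(q,box),n)+.5)*4).astype(np.float32)).round().astype(int); cv2.fillConvexPoly(m,h,1)
                       ~~~~^^^^^^^^^^^^
  File "h.py", line 6, in proj
    f,cx,cy,k,T=K(camera_model(n)); P=np.atleast_2d(P)
                  ~~~~~~~~~~~~^^^
ValueError: time passes only in moves, steps and waits
```

```bash
sed -i 's/^def K(m):/import functools\n@functools.cache\ndef cm(n): return camera_model(n)\ndef K(m):/; s/K(camera_model(n))/K(cm(n))/' h.py
sed -i 's/^.*b=min(/b=min(/' fit2.py; python3 fit2.py | sed -n '/^pick/,$p'; python3 -c "
from workcell import *; print(get_obs()['clock'])"
```

```text
pick [ 0.47240223 -0.29284322  1.36200981] 78.03741362514563 148.80078125 stand centre [ 0.48983283 -0.24271668  0.06      ]
in pick frame mm [[113.4, -67.3], [-31.7, -25.7], [-8.8, 54.0], [137.7, 12.4]]
in pick frame mm [[128.1, -24.7]]
in pick frame mm [[105.1, -104.7], [-37.7, -63.6]]
top 137 [20.15907069 -6.14277277] [124.69596349   6.11497642] [77.68431192 -0.13889316]
scene 25 [66.82917418 -0.40075775] [123.73623125   3.15279967] [96.38065197  1.71588017]
----
top [np.float64(386.9375), np.float64(255.296875)] [ 0.47182053 -0.29443358  0.0965    ]
scene [np.float64(152.2153110047847), np.float64(238.35406698564594)] [ 0.46869679 -0.29141904  0.0965    ]
tri [ 0.47190704 -0.29234377  0.10209656] [np.float64(0.0007163599220221954), np.float64(0.000716359922022239)]
377.1875
top 145 375 391 251 263 383.29655172413794 257.17241379310343
scene 370 146 164 223 249 155.2027027027027 235.62432432432433
185.54297
top 155 378 395 250 261 386.40645161290325 255.43870967741935
scene 381 143 162 226 253 152.41994750656167 239.61679790026247
0.9
```

Request:
jog_arm(
  deltas=[
    [[-35,-35,0,0,0,0,85],[-35,-35,0,0,0,0,85],[-35,-35,0,0,0,0,85],[-35,-35,0,0,0,0,85],[-35,-35,0,0,0,0,85]],
  ],
)

```text
clock: 1.4
eef_pos: [0.3019, 0.2152, 0.2299]
tool_rot: [0.22, 0.976, 0.001, 0.001]
ft_force: [1.1, 0.1, 0.7]
grip_width: 0.0853
```

Request:
jog_arm(
  deltas=[
    [[-35,-35,0,0,0,0,85],[-35,-35,0,0,0,0,85],[-35,-35,0,0,0,0,85],[-35,-35,0,0,0,0,85],[-35,-35,0,0,0,0,85]],
  ],
)

```text
clock: 1.9
eef_pos: [0.3847, -0.0211, 0.2315]
tool_rot: [0.219, 0.976, 0.003, 0.004]
ft_force: [1.6, 0.9, -0.1]
grip_width: 0.085
```

Request:
jog_arm(
  deltas=[
    [[-34,-36,0,0,0,0,85],[-34,-36,0,0,0,0,85],[-34,-36,5,0,0,1.3,85],[-34,-36,10,0,0,1.3,85],[-33,-36,10,0,0,0,85]],
  ],
)

```text
clock: 2.4
eef_pos: [0.4573, -0.2588, 0.2098]
tool_rot: [0.243, 0.97, 0.003, 0.009]
ft_force: [0.2, 0.4, 0.9]
grip_width: 0.0848
```

Request:
jog_arm(
  deltas=[
    [[-20,-22,0,0,0,0,85],[0,0,0,0,0,0,85],[0,0,0,0,0,0,85]],
  ],
)

```text
clock: 2.7
eef_pos: [0.4643, -0.2947, 0.2067]
tool_rot: [0.247, 0.969, 0.003, 0.007]
ft_force: [0.6, -0.1, -0.3]
grip_width: 0.0852
```

```bash
cat > st.py <<'E'
from h import *
from scipy.spatial.transform import Rotation as R
def st(tgt=None,ydir=None):
    o=get_obs(); r=R.from_quat(o["tool_rot"]); m=r.as_matrix()
    print("pos",np.round(o["eef_pos"]*1000,1),"xdir %.1f ydir %.1f"%(np.degrees(np.arctan2(m[1,0],m[0,0])),np.degrees(np.arctan2(m[1,1],m[0,1]))),"z",np.round(m[:,2],4),"F",np.round(o["ft_force"],1),"w",round(o["grip_width"]*1000,1),"q",np.round(o["joint_pos"],2),"t",round(o["clock"],1))
    if tgt is not None: print("tool delta mm",np.round(m.T@(np.array(tgt)-o["eef_pos"])*1000,1))
    if ydir is not None:
        a=np.radians(ydir); y=np.array([np.cos(a),np.sin(a),0]); z=np.array([0,0,-1.]); D=np.c_[np.cross(y,z),y,z]
        print("rotvec deg",np.round(np.degrees(R.from_matrix(m.T@D).as_rotvec()),2))
    return o,m
E
python3 -c "
from st import *; st([.4712,-.2928,.2],62.1)"
```

```text
pos [ 464.3 -294.7  206.7] xdir 151.4 ydir 61.4 z [ 0.0157  0.0026 -0.9999] F [ 0.6 -0.1 -0.3] w 85.2 q [-0.57  0.34  0.08  1.3   0.01 -0.07] t 2.7
tool delta mm [-5.   4.9  6.8]
rotvec deg [ 0.56  0.72 -0.73]
```

Request:
jog_arm(
  deltas=[
    [[-5,5,20,0.5,0.7,-0.7,85],[0,0,35,0,0,0,85],[0,0,35,0,0,0,85],[0,0,10,0,0,0,85],[0,0,0,0,0,0,85]],
  ],
)

```text
clock: 3.2
eef_pos: [0.4729, -0.288, 0.1078]
tool_rot: [0.238, 0.971, 0.0, 0.003]
ft_force: [-0.4, -0.5, 1.2]
grip_width: 0.0854
```

```bash
python3 -c "
from st import *; st([.4712,-.2928,.0775],62.1)
for i,(n,c) in enumerate((('top',(385,250)),('scene',(160,235)))):
    im=camera(n); cv2.imwrite('pics/%s2.png'%n,im[...,::-1]); x,y=c
    p=im[y-60:y+60,x-65:x+65,::-1]; a=cv2.resize(cv2.convertScaleAbs(p,alpha=1.5),None,fx=3,fy=3,interpolation=cv2.INTER_CUBIC); A=a if i==0 else np.hstack([A,a])
cv2.imwrite('pics/near2.png',A)"
```

```text
pos [ 472.9 -288.   107.8] xdir 152.4 ydir 62.4 z [ 0.0049 -0.001  -1.    ] F [-0.4 -0.5  1.2] w 85.4 q [-0.55  0.42 -0.07  1.07  0.   -0.07] t 3.2
tool delta mm [-0.6 -5.1 30.3]
rotvec deg [0.08 0.28 0.33]
```

View pics/near2.png

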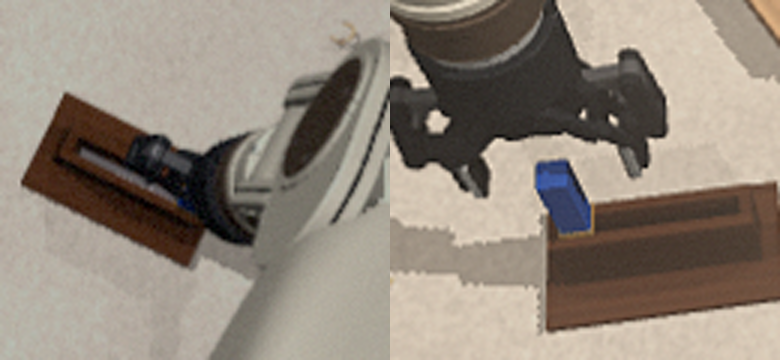

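The near view shows the open jaws straddling the blue handle along the trough, in both the top picture and the scene picture (handle at crop 565,198). I'll descend the rest of the way and close.

Request:
jog_arm(
  deltas=[
    [[-0.5,-5,15,0,0.3,0.3,85],[0,0,15,0,0,0,85],[0,0,2,0,0,0,85]],
  ],
)

```text
clock: 3.6
eef_pos: [0.4757, -0.2961, 0.0813]
tool_rot: [0.241, 0.97, -0.002, 0.006]
ft_force: [-0.6, 1.4, 0.5]
grip_width: 0.0848
```

```bash
python3 -c "
from st import *; st([.4712,-.2928,.0775],62.1)"
```

```text
pos [ 475.7 -296.1   81.3] xdir 152.1 ydir 62.1 z [ 0.0116 -0.0061 -0.9999] F [-0.6  1.4  0.5] w 84.8 q [-0.56  0.46 -0.09  1.01  0.   -0.07] t 3.6
tool delta mm [5.6 0.8 3.7]
rotvec deg [0.   0.75 0.  ]
```

Request:
jog_arm(
  deltas=[
    [[5.5,1,3.5,0,0.7,0,85],[0,0,0,0,0,0,85]],
  ],
)

```text
clock: 3.8
eef_pos: [0.4713, -0.2932, 0.0783]
tool_rot: [0.241, 0.97, -0.0, 0.001]
ft_force: [-1.3, 0.6, -0.2]
grip_width: 0.085
```

```bash
python3 -c "
from st import *; st([.4712,-.2928,.0775],62.1);st()"
```

```text
pos [ 471.3 -293.2   78.3] xdir 152.1 ydir 62.1 z [ 1.e-03 -6.e-04 -1.e+00] F [-1.3  0.6 -0.2] w 85.0 q [-0.56  0.46 -0.1   1.01 -0.   -0.07] t 3.8
tool delta mm [0.3 0.3 0.8]
rotvec deg [-0.01  0.07 -0.04]
pos [ 471.3 -293.2   78.3] xdir 152.1 ydir 62.1 z [ 1.e-03 -6.e-04 -1.e+00] F [-1.3  0.6 -0.2] w 85.0 q [-0.56  0.46 -0.1   1.01 -0.   -0.07] t 3.8
```

Request:
jog_arm(
  deltas=[
    [[0,0,0,0,0,0,18],[0,0,0,0,0,0,18],[0,0,0,0,0,0,18],[0,0,0,0,0,0,18],[0,0,0,0,0,0,18]],
  ],
)

```text
clock: 4.3
eef_pos: [0.4725, -0.2942, 0.0803]
tool_rot: [0.242, 0.97, -0.001, 0.002]
ft_force: [0.2, 0.3, -0.8]
grip_width: 0.0192
```

Request:
jog_arm(
  deltas=[
    [[0,0,0,0,0,0,15],[0,0,0,0,0,0,10],[0,0,0,0,0,0,10],[0,0,0,0,0,0,10],[0,0,0,0,0,0,10]],
  ],
)

```text
clock: 4.8
eef_pos: [0.4726, -0.2941, 0.0803]
tool_rot: [0.241, 0.97, -0.001, 0.002]
ft_force: [0.3, 0.1, -0.7]
grip_width: 0.0193
```

```bash
python3 -c "
from st import *; st([.4712,-.2928,.0775],62.1)"
```

```text
pos [ 472.6 -294.1   80.3] xdir 152.1 ydir 62.1 z [ 0.004  -0.0028 -1.    ] F [ 0.3  0.1 -0.7] w 19.3 q [-0.56  0.46 -0.1   1.01 -0.   -0.07] t 4.8
tool delta mm [1.8 0.5 2.7]
rotvec deg [-0.03  0.28 -0.04]
```

Request:
jog_arm(
  deltas=[
    [[0,0,-10,0,0,0,10],[0,0,-20,0,0,0,10],[0,0,-25,0,0,0,10],[0,0,-30,0,0,0,10],[0,0,-30,0,0,0,10]],
  ],
)

```text
clock: 5.3
eef_pos: [0.4688, -0.2919, 0.195]
tool_rot: [0.242, 0.97, 0.001, -0.004]
ft_force: [0.4, -0.4, -1.0]
grip_width: 0.0194
```

```bash
python3 -c "
from st import *; st([.4726,-.2941,.2],62.1)"
```

```text
pos [ 468.8 -291.9  195. ] xdir 152.0 ydir 62.0 z [-0.0066  0.0036 -1.    ] F [ 0.4 -0.4 -1. ] w 19.4 q [-0.56  0.37  0.09  1.3  -0.   -0.07] t 5.3
tool delta mm [-4.3 -0.2 -5.1]
rotvec deg [ 0.   -0.43 -0.05]
```

Request:
jog_arm(
  deltas=[
    [[-8,30,0,0,-0.4,0,10],[-8,42,0,0,0,0,10],[-8,42,0,0,0,0,10],[-8,42,0,0,0,0,10],[-8,40,0,0,0,0,10]],
  ],
)

```text
clock: 5.8
eef_pos: [0.6006, -0.1406, 0.2063]
tool_rot: [0.248, 0.969, -0.003, 0.007]
ft_force: [0.1, -1.0, -1.7]
grip_width: 0.0189
```

Request:
jog_arm(
  deltas=[
    [[0,0,0,0,0,-6,10],[0,0,0,0,0,-8,10],[0,0,0,0,0,-8,10],[0,0,0,0,0,-8,10],[0,0,0,0,0,-6,10]],
  ],
)

```text
clock: 6.3
eef_pos: [0.6041, -0.1328, 0.2078]
tool_rot: [-0.082, 0.997, -0.004, 0.006]
ft_force: [0.6, -0.5, -0.8]
grip_width: 0.0195
```

```bash
python3 -c "
from st import *; st([.5964,-.1304,.16],97.75)"
```

```text
pos [ 604.1 -132.8  207.8] xdir -170.6 ydir 99.4 z [ 0.0134 -0.0071 -0.9999] F [ 0.6 -0.5 -0.8] w 19.5 q [-0.21  0.48  0.29  1.37 -0.   -0.38] t 6.3
tool delta mm [ 7.8  4.  47.7]
rotvec deg [-0.52  0.7   1.65]
```

Request:
jog_arm(
  deltas=[
    [[7,4,20,-0.5,0.7,1.6,10],[0,0,30,0,0,0,10],[0,0,25,0,0,0,10],[0,0,25,0,0,0,10],[0,0,0,0,0,0,10]],
  ],
)

```text
clock: 6.8
eef_pos: [0.5977, -0.1301, 0.1091]
tool_rot: [-0.069, 0.998, -0.001, 0.002]
ft_force: [-1.1, 0.2, -1.9]
grip_width: 0.0192
```

```bash
python3 -c "
from st import *; st([.5964,-.1304,.0983],97.75)"
```

```text
pos [ 597.7 -130.1  109.1] xdir -172.1 ydir 97.9 z [ 0.004  -0.0012 -1.    ] F [-1.1  0.2 -1.9] w 19.2 q [-0.21  0.53  0.11  1.15 -0.   -0.35] t 6.8
tool delta mm [ 1.4 -0.1 10.8]
rotvec deg [-0.1   0.22  0.13]
```

Request:
jog_arm(
  deltas=[
    [[1.4,0,10,0,0.2,0,10],[0,0,0.5,0,0,0,10],[0,0,0,0,0,0,10]],
  ],
)

```text
clock: 7.1
eef_pos: [0.5979, -0.1307, 0.1012]
tool_rot: [-0.069, 0.998, -0.001, 0.002]
ft_force: [0.2, 0.4, -0.6]
grip_width: 0.0195
```

```bash
cat > jv.py <<'E'
from st import *
JQ=[.5787,-.0006,np.radians(97.75)]
def hook_jig():
    o,m=st([.5964,-.1304,.0983],97.75)
    G=lambda x,y,d: o["eef_pos"]+m@np.array([-y/1000,x/1000,(d-16.2)/1000])  # pick frame: x=tool y, y=-tool x... z down
    c,s=np.cos(JQ[2]),np.sin(JQ[2]); f=lambda P:np.round([1000*(c*(P[0]-JQ[0])+s*(P[1]-JQ[1])),1000*(-s*(P[0]-JQ[0])+c*(P[1]-JQ[1])),1000*P[2]],1)
    print("hook in jig",f(G(91,0,84.5)),"centre",f(G(0,0,0))); return G,f
def shot(tag):
    for n,(x0,y0,x1,y1,s) in {"top":(195,180,335,270,5.6),"scene":(200,165,360,275,4.9)}.items():
        im=camera(n)[...,::-1].copy(); cv2.imwrite(f"pics/{n}{tag}.png",im)
        p=cv2.convertScaleAbs(cv2.resize(im[y0:y1,x0:x1],None,fx=s,fy=s,interpolation=cv2.INTER_CUBIC),alpha=1.6)
        cv2.imwrite(f"pics/{n}{tag}c.png",p)
E
python3 -c "
from jv import *
G,f=hook_jig(); shot(3)
for n,o,s in(('top',(195,180),5.6),('scene',(200,165),4.9)): print(n,((proj([G(94,4,70.5),G(94,-4,70.5),G(94,-4,84.5),G(94,4,84.5)],n)+.5-o)*s).round().tolist())"
```

```text
pos [ 597.9 -130.7  101.2] xdir -172.1 ydir 97.9 z [ 0.0038 -0.0026 -1.    ] F [ 0.2  0.4 -0.6] w 19.5 q [-0.21  0.54  0.1   1.13 -0.   -0.35] t 7.1
tool delta mm [1.4 0.5 2.8]
rotvec deg [-0.18  0.2   0.13]
hook in jig [-40.7  -1.5  32.6] centre [-131.4   -1.4  117.4]
top [[468.0, 182.0], [471.0, 199.0], [471.0, 203.0], [469.0, 186.0]]
scene [[480.0, 308.0], [466.0, 296.0], [466.0, 313.0], [479.0, 325.0]]
```

View pics/top3c.png

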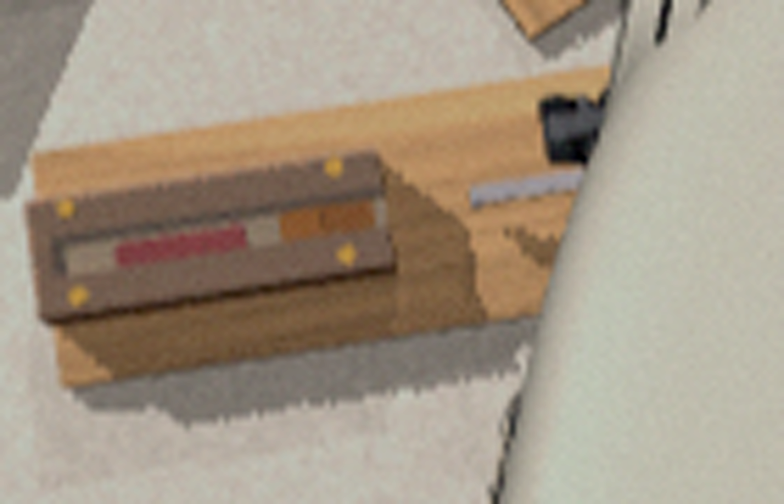

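View pics/scene3c.png

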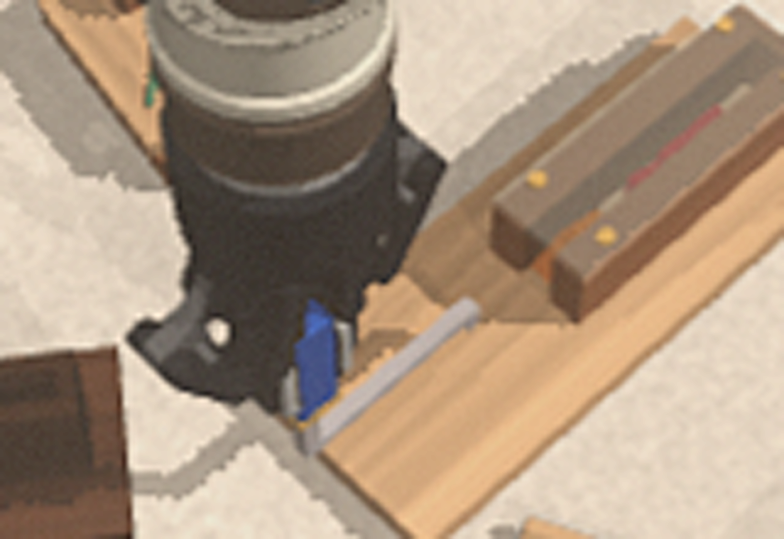

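Top crop: the toe end is at about (472,197), and the slot's centreline extended out to it passes at about (472,202). So the toe needs 1–2.5 mm more towards jig +y. In the scene crop the toe end at (474,302) matches the prediction to within a pixel. The key's mouth-side end (top crop 247,238) is about 64–65 mm inside, which puts the groove near x = 79.

Request:
jog_arm(
  deltas=[
    [[2.5,0,1.5,-0.2,0.2,0.1,10],[0,12,0,0,0,0,10],[0,12,0,0,0,0,10],[0,12,0,0,0,0,10],[0,0,0,0,0,0,10]],
  ],
)

```text
clock: 7.7
eef_pos: [0.5908, -0.0921, 0.1018]
tool_rot: [-0.068, 0.998, 0.0, 0.002]
ft_force: [0.7, -0.1, -1.3]
grip_width: 0.0191
```

```bash
python3 -c "
from jv import *
hook_jig()"
```

```text
pos [590.8 -92.1 101.8] xdir -172.2 ydir 97.8 z [ 3.1e-03  8.0e-04 -1.0e+00] F [ 0.7 -0.1 -1.3] w 19.1 q [-0.16  0.51  0.06  1.11  0.   -0.29] t 7.7
tool delta mm [ -0.3 -38.7   3.5]
rotvec deg [0.02 0.18 0.02]
hook in jig [-1.3  0.1 33.6] centre [-92.3   0.4 118. ]
```

Request:
jog_arm(
  deltas=[
    [[0.8,0,3,0,0.2,0,10],[0,0,1,0,0,0,10],[0,10,0,0,0,0,10],[0,10,0.3,0,0,0,10],[0,10,0.3,0,0,0,10]],
  ],
)

```text
clock: 8.2
eef_pos: [0.5858, -0.0611, 0.0967]
tool_rot: [-0.067, 0.998, -0.0, -0.0]
ft_force: [0.5, 0.6, -2.1]
grip_width: 0.0193
```

```bash
python3 -c "
from jv import *
hook_jig(); shot(4)"
```

```text
pos [585.8 -61.1  96.7] xdir -172.3 ydir 97.7 z [-5.e-04 -3.e-04 -1.e+00] F [ 0.5  0.6 -2.1] w 19.3 q [-0.1   0.5   0.03  1.1  -0.   -0.24] t 8.2
tool delta mm [ -1.2 -70.1  -1.6]
rotvec deg [-0.02 -0.03 -0.04]
hook in jig [30.1  1.1 28.4] centre [-60.9   1.1 112.9]
```

View pics/top4c.png

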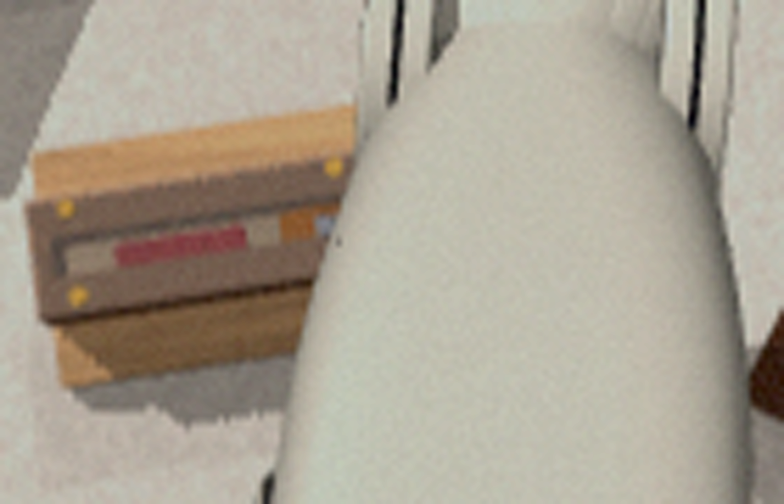

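Top crop: the toe end shows through the cover at (318–335, 224), centred in the slot. The key's near end at 247 is then about 32–33 mm further in, so x ≈ 66 and the groove is at about 79.5.

Request:
jog_arm(
  deltas=[
    [[-0.3,8,-1.5,0,0,0,10],[0,10,0,0,0,0,10],[0,10,0,0,0,0,10],[0,10,0,0,0,0,10],[0,0,0,0,0,0,10]],
  ],
)

```text
clock: 8.8
eef_pos: [0.5804, -0.0187, 0.0987]
tool_rot: [-0.069, 0.998, 0.0, -0.0]
ft_force: [-0.8, 0.2, -1.2]
grip_width: 0.0196
```

```bash
python3 -c "
from jv import *
hook_jig()"
```

```text
pos [580.4 -18.7  98.7] xdir -172.1 ydir 97.9 z [-3.e-04  1.e-04 -1.e+00] F [-0.8  0.2 -1.2] w 19.6 q [-0.03  0.48  0.01  1.09  0.   -0.17] t 8.8
tool delta mm [  -0.5 -112.9    0.3]
rotvec deg [ 0.01 -0.02  0.13]
hook in jig [72.9  0.9 30.4] centre [-18.2   0.7 114.9]
```

Request:
jog_arm(
  deltas=[
    [[0,6.5,0,0,0,0.1,10],[0,0,0,0,0,0,10]],
  ],
)

```text
clock: 9.0
eef_pos: [0.5795, -0.0114, 0.0987]
tool_rot: [-0.068, 0.998, -0.0, -0.0]
ft_force: [0.4, 0.1, -1.3]
grip_width: 0.0193
```

Request:
jog_arm(
  deltas=[
    [[0,0,2,0,0,0,10],[0,0,1,0,0,0,10]],
  ],
)

```text
clock: 9.2
eef_pos: [0.5797, -0.0116, 0.0957]
tool_rot: [-0.068, 0.998, -0.0, 0.0]
ft_force: [-0.8, -0.1, -0.6]
grip_width: 0.0196
```

```bash
python3 -c "
from jv import *
hook_jig()
im=camera('scene')[165:235,280:360,::-1]; cv2.imwrite('pics/s5.png',cv2.convertScaleAbs(cv2.resize(im,None,fx=8,fy=8,interpolation=cv2.INTER_CUBIC),alpha=1.8))"
```

```text
pos [579.7 -11.6  95.7] xdir -172.2 ydir 97.8 z [ 4.e-04 -5.e-04 -1.e+00] F [-0.8 -0.1 -0.6] w 19.6 q [-0.02  0.49 -0.    1.08 -0.   -0.16] t 9.2
tool delta mm [  -0.4 -120.    -2.5]
rotvec deg [-0.03  0.02  0.04]
hook in jig [79.9  0.5 27.3] centre [-11.    0.5 111.9]
```

View pics/s5.png

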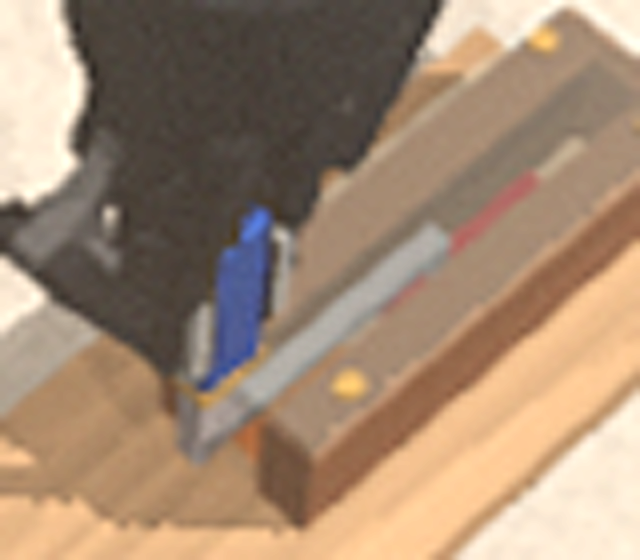

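The scene crop shows the toe inside the slot with its end at (440,235), and red key showing from (390,305) out to (537,180) beyond it. The shank is just outside the mouth. I'll now feel downwards.

Request:
jog_arm(
  deltas=[
    [[0,0,1,0,0,0,10],[0,0,1,0,0,0,10]],
  ],
)

```text
clock: 9.45
eef_pos: [0.5797, -0.0123, 0.0934]
tool_rot: [-0.067, 0.998, -0.0, 0.0]
ft_force: [-0.2, -0.4, -1.5]
grip_width: 0.0192
```

Request:
jog_arm(
  deltas=[
    [[0,0,1,0,0,0,10]],
  ],
)

```text
clock: 9.55
eef_pos: [0.5797, -0.0125, 0.0922]
tool_rot: [-0.067, 0.998, -0.0, 0.0]
ft_force: [-0.1, 0.4, -1.2]
grip_width: 0.0196
```

Request:
jog_arm(
  deltas=[
    [[0,0,1,0,0,0,10]],
  ],
)

```text
clock: 9.65
eef_pos: [0.5797, -0.0127, 0.0911]
tool_rot: [-0.067, 0.998, -0.0, -0.0]
ft_force: [0.3, -0.3, -1.4]
grip_width: 0.0191
```

Request:
jog_arm(
  deltas=[
    [[0,0,1,0,0,0,10]],
  ],
)

```text
clock: 9.75
eef_pos: [0.5797, -0.0127, 0.09]
tool_rot: [-0.067, 0.998, -0.0, -0.0]
ft_force: [-0.1, 0.5, -0.6]
grip_width: 0.0193
```

```bash
python3 -c "
from jv import *
hook_jig()"
```

```text
pos [579.7 -12.7  90. ] xdir -172.3 ydir 97.7 z [ 0.e+00 -7.e-04 -1.e+00] F [-0.1  0.5 -0.6] w 19.3 q [-0.02  0.49 -0.01  1.07 -0.   -0.16] t 9.8
tool delta mm [  -0.8 -118.9   -8.3]
rotvec deg [-0.04 -0.   -0.06]
hook in jig [78.8  0.5 21.6] centre [-12.1   0.6 106.2]
```

Request:
jog_arm(
  deltas=[
    [[0,0,0.7,0,0,0,10]],
  ],
)

```text
clock: 9.85
eef_pos: [0.5796, -0.0128, 0.0891]
tool_rot: [-0.067, 0.998, -0.0, -0.0]
ft_force: [0.2, 0.5, -1.1]
grip_width: 0.0195
```

Request:
jog_arm(
  deltas=[
    [[0,0,0.7,0,0,0,10]],
  ],
)

```text
clock: 9.95
eef_pos: [0.5798, -0.0129, 0.0886]
tool_rot: [-0.067, 0.998, -0.0, 0.0]
ft_force: [-0.8, -0.4, 3.2]
grip_width: 0.0191
```

Request:
jog_arm(
  deltas=[
    [[0,0,0.7,0,0,0,10]],
  ],
)

```text
clock: 10.05
eef_pos: [0.5799, -0.0129, 0.0885]
tool_rot: [-0.067, 0.998, -0.0, 0.0]
ft_force: [-0.8, -1.2, 5.1]
grip_width: 0.0197
```

Request:
jog_arm(
  deltas=[
    [[0,-1,0.2,0,0,0,10],[0,-1,0.2,0,0,0,10]],
  ],
)

```text
clock: 10.25
eef_pos: [0.5803, -0.0141, 0.0885]
tool_rot: [-0.067, 0.998, 0.001, 0.001]
ft_force: [-0.2, 1.6, 0.2]
grip_width: 0.0193
```

Request:
jog_arm(
  deltas=[
    [[0,-1,0.3,0,0,0,10],[0,-1,0.3,0,0,0,10]],
  ],
)

```text
clock: 10.45
eef_pos: [0.5806, -0.0149, 0.0881]
tool_rot: [-0.068, 0.998, 0.002, 0.001]
ft_force: [-0.8, 1.6, 1.6]
grip_width: 0.0192
```

Request:
jog_arm(
  deltas=[
    [[0,-1,0.3,0,0,0,10],[0,-1,0.3,0,0,0,10]],
  ],
)

```text
clock: 10.65
eef_pos: [0.581, -0.0156, 0.0877]
tool_rot: [-0.068, 0.998, 0.004, 0.001]
ft_force: [-0.1, 2.5, 2.8]
grip_width: 0.019
```

```bash
python3 -c "
from jv import *
hook_jig()"
```

```text
pos [581.  -15.6  87.7] xdir -172.2 ydir 97.8 z [ 0.0019  0.0073 -1.    ] F [-0.1  2.5  2.8] w 19.0 q [-0.03  0.49 -0.01  1.06  0.01 -0.17] t 10.7
tool delta mm [   0.3 -115.8  -11.4]
rotvec deg [0.4  0.16 0.07]
hook in jig [76.3 -0.3 20. ] centre [-15.3  -0.2 103.9]
```

Request:
jog_arm(
  deltas=[
    [[0,-1.5,0.1,0.2,0,0,10],[0,-1.5,0.1,0.2,0,0,10],[0,-1.5,0.1,0.2,0,0,10]],
  ],
)

```text
clock: 10.95
eef_pos: [0.5821, -0.0186, 0.0882]
tool_rot: [-0.069, 0.998, -0.0, 0.002]
ft_force: [-1.1, 3.8, 4.2]
grip_width: 0.0193
```

Request:
jog_arm(
  deltas=[
    [[0,-1.5,0.1,0.2,0,0,10],[0,-1.5,0.1,0.2,0,0,10],[0,-1.5,0.1,0.1,0,0,10]],
  ],
)

```text
clock: 11.25
eef_pos: [0.5834, -0.0222, 0.0888]
tool_rot: [-0.069, 0.998, -0.004, 0.004]
ft_force: [-1.3, 4.6, 5.2]
grip_width: 0.0191
```

```bash
python3 -c "
from jv import *
hook_jig()"
```

```text
pos [583.4 -22.2  88.8] xdir -172.1 ydir 97.9 z [ 0.0079 -0.0067 -0.9999] F [-1.3  4.6  5.2] w 19.1 q [-0.03  0.49 -0.01  1.06 -0.01 -0.17] t 11.2
tool delta mm [   2.  -109.    -8.6]
rotvec deg [-0.44  0.39  0.17]
hook in jig [68.4 -2.  19.9] centre [-21.9  -1.7 105. ]
```

Request:
jog_arm(
  deltas=[
    [[0.4,-1.5,0,-0.1,0.1,0,10],[0.4,-1.5,0.1,-0.1,0.1,0,10],[0.4,-1.5,0.1,0,0.1,0,10]],
  ],
)

```text
clock: 11.55
eef_pos: [0.5836, -0.0277, 0.0887]
tool_rot: [-0.069, 0.998, -0.003, 0.002]
ft_force: [0.4, 4.4, 3.8]
grip_width: 0.0192
```

Request:
jog_arm(
  deltas=[
    [[0.3,-1.5,0.1,0,0,0,10],[0.3,-1.5,0.1,0,0,0,10],[0.3,-1.5,0.1,0,0,0,10]],
  ],
)

```text
clock: 11.85
eef_pos: [0.5836, -0.0317, 0.0884]
tool_rot: [-0.069, 0.998, -0.001, 0.002]
ft_force: [-0.5, 6.2, 3.6]
grip_width: 0.0194
```

```bash
python3 -c "
from jv import *
hook_jig()"
```

```text
pos [583.6 -31.7  88.4] xdir -172.1 ydir 97.9 z [ 0.0037 -0.002  -1.    ] F [-0.5  6.2  3.6] w 19.4 q [-0.05  0.5  -0.    1.07 -0.   -0.19] t 11.8
tool delta mm [  0.9 -99.6  -9.6]
rotvec deg [-0.14  0.2   0.14]
hook in jig [59.4 -0.7 19.9] centre [-31.4  -0.6 104.6]
```

Request:
jog_arm(
  deltas=[
    [[0.2,-1.4,0.05,0,0.1,0,10],[0.2,-1.4,0.05,0,0.1,0,10],[0.2,-1.4,0.05,0,0,0,10]],
  ],
)

```text
clock: 12.15
eef_pos: [0.5837, -0.0329, 0.0879]
tool_rot: [-0.069, 0.998, 0.003, 0.0]
ft_force: [0.0, 7.2, 2.8]
grip_width: 0.0192
```

Request:
jog_arm(
  deltas=[
    [[0.2,-1.4,0.05,0,0,0,10],[0.2,-1.4,0.05,0,0,0,10],[0.2,-1.4,0.05,0,0,0,10]],
  ],
)

```text
clock: 12.45
eef_pos: [0.5837, -0.0337, 0.0872]
tool_rot: [-0.07, 0.997, 0.007, 0.001]
ft_force: [-0.4, 6.8, 3.3]
grip_width: 0.0192
```

```bash
python3 -c "
from jv import *
hook_jig()"
```

```text
pos [583.7 -33.7  87.2] xdir -171.9 ydir 98.1 z [ 2.000e-04  1.340e-02 -9.999e-01] F [-0.4  6.8  3.3] w 19.2 q [-0.06  0.5   0.    1.07  0.01 -0.21] t 12.4
tool delta mm [  1.  -97.4 -12.4]
rotvec deg [0.76 0.12 0.32]
hook in jig [58.5 -0.1 20.1] centre [-33.7  -0.5 103.4]
```

Request:
jog_arm(
  deltas=[
    [[0.1,-1.8,-0.15,0,0,0,10],[0.1,-1.8,-0.15,0,0,0,10]],
  ],
)

```text
clock: 12.65
eef_pos: [0.5837, -0.035, 0.087]
tool_rot: [-0.071, 0.997, 0.009, 0.0]
ft_force: [0.5, 6.5, 3.1]
grip_width: 0.0196
```

Request:
jog_arm(
  deltas=[
    [[0.1,-2,-0.2,0,0,0,10],[0.1,-2,-0.2,0,0,0,10]],
  ],
)

```text
clock: 12.85
eef_pos: [0.5836, -0.0367, 0.0869]
tool_rot: [-0.072, 0.997, 0.012, -0.0]
ft_force: [-1.4, 7.2, 3.8]
grip_width: 0.0194
```

```bash
python3 -c "
from jv import *
hook_jig(); print(get_obs()['ft_torque'])"
```

```text
pos [583.6 -36.7  86.9] xdir -171.8 ydir 98.2 z [-0.0018  0.0239 -0.9997] F [-1.4  7.2  3.8] w 19.4 q [-0.08  0.51  0.01  1.07  0.02 -0.22] t 12.8
tool delta mm [  0.7 -94.3 -13.7]
rotvec deg [1.37 0.09 0.49]
hook in jig [56.2  0.7 20.8] centre [-36.8   0.  103.1]
[ 2.33396209  0.12460908 -0.06880206]
```

Request:
jog_arm(
  deltas=[
    [[0,-1.8,-0.4,0.2,0,0,10],[0,-1.8,-0.4,0.2,0,0,10]],
  ],
)

```text
clock: 13.05
eef_pos: [0.5836, -0.0377, 0.0872]
tool_rot: [-0.072, 0.997, 0.012, -0.0]
ft_force: [-0.6, 7.4, 3.8]
grip_width: 0.0193
```

Request:
jog_arm(
  deltas=[
    [[0,-1.8,-0.4,0.2,0,0,10],[0,-1.8,-0.4,0.2,0,0,10]],
  ],
)

```text
clock: 13.25
eef_pos: [0.5837, -0.0386, 0.0876]
tool_rot: [-0.073, 0.997, 0.011, -0.0]
ft_force: [0.1, 5.9, 3.0]
grip_width: 0.0197
```

```bash
python3 -c "
from jv import *
hook_jig(); print(get_obs()['ft_torque'])"
```

```text
pos [583.7 -38.6  87.6] xdir -171.6 ydir 98.4 z [-0.002   0.0222 -0.9998] F [0.1 5.9 3. ] w 19.7 q [-0.08  0.51  0.01  1.08  0.02 -0.22] t 13.2
tool delta mm [  0.8 -92.4 -12.8]
rotvec deg [1.28 0.07 0.65]
hook in jig [54.2  1.2 21.3] centre [-38.7   0.2 103.8]
[ 2.38160908  0.16279077 -0.01332648]
```

Request:
jog_arm(
  deltas=[
    [[0,-2,-0.4,0.2,0,0.1,10],[0,-2,-0.4,0.2,0,0.1,10],[0,-2,-0.4,0.2,0,0.1,10]],
  ],
)

```text
clock: 13.55
eef_pos: [0.5835, -0.0402, 0.0881]
tool_rot: [-0.072, 0.997, 0.011, -0.001]
ft_force: [-1.0, 7.1, 4.1]
grip_width: 0.0194
```

Request:
jog_arm(
  deltas=[
    [[0,-2,-0.4,0.2,0,0.1,10],[0,-2,-0.4,0.2,0,0.1,10],[0,-2,-0.4,0.2,0,0.1,10]],
  ],
)

```text
clock: 13.85
eef_pos: [0.5832, -0.0417, 0.0885]
tool_rot: [-0.07, 0.997, 0.011, -0.001]
ft_force: [-1.2, 6.8, 4.2]
grip_width: 0.0193
```

```bash
python3 -c "
from jv import *
hook_jig()"
```

```text
pos [583.2 -41.7  88.5] xdir -171.9 ydir 98.1 z [-0.0037  0.0211 -0.9998] F [-1.2  6.8  4.2] w 19.3 q [-0.08  0.51  0.01  1.08  0.02 -0.22] t 13.8
tool delta mm [ -0.5 -89.5 -11.7]
rotvec deg [ 1.23 -0.04  0.33]
hook in jig [51.1  1.6 22.2] centre [-41.6   1.  104.7]
```

Request:
jog_arm(
  deltas=[
    [[-0.2,-2.2,-0.5,0.2,0,0.1,10],[-0.2,-2.2,-0.5,0.2,0,0.1,10],[-0.2,-2.2,-0.5,0.2,0,0.1,10]],
  ],
)

```text
clock: 14.15
eef_pos: [0.5833, -0.0436, 0.0891]
tool_rot: [-0.069, 0.998, 0.011, -0.002]
ft_force: [-0.6, 7.6, 3.4]
grip_width: 0.0196
```

Request:
jog_arm(
  deltas=[
    [[-0.2,-2.2,-0.5,0.2,0,0,10],[-0.2,-2.2,-0.5,0.2,0,0,10],[-0.2,-2.2,-0.5,0.2,0,0,10]],
  ],
)

```text
clock: 14.45
eef_pos: [0.5836, -0.0456, 0.0898]
tool_rot: [-0.071, 0.997, 0.01, -0.003]
ft_force: [-1.3, 7.7, 3.3]
grip_width: 0.0192
```

Request:
jog_arm(
  deltas=[
    [[-0.1,-2.2,-0.5,0.2,0,0,10],[-0.1,-2.2,-0.5,0.2,0,0,10],[-0.1,-2.2,-0.5,0.2,0,0,10]],
  ],
)

```text
clock: 14.75
eef_pos: [0.5838, -0.0476, 0.0905]
tool_rot: [-0.072, 0.997, 0.01, -0.003]
ft_force: [-0.3, 7.2, 3.7]
grip_width: 0.0192
```

```bash
python3 -c "
from jv import *
hook_jig()"
```

```text
pos [583.8 -47.6  90.5] xdir -171.7 ydir 98.2 z [-0.0076  0.0198 -0.9998] F [-0.3  7.2  3.7] w 19.2 q [-0.09  0.51  0.02  1.09  0.02 -0.24] t 14.8
tool delta mm [ -0.5 -83.6  -9.5]
rotvec deg [ 1.19 -0.27  0.5 ]
hook in jig [45.1  2.4 24.1] centre [-47.6   1.2 106.7]
```

Request:
jog_arm(
  deltas=[
    [[-0.3,-2.2,-0.5,0.2,-0.1,0.15,10],[-0.3,-2.2,-0.5,0.2,-0.1,0.15,10],[-0.3,-2.2,-0.5,0.2,0,0.15,10]],
  ],
)

```text
clock: 15.05
eef_pos: [0.5837, -0.0492, 0.0909]
tool_rot: [-0.069, 0.998, 0.011, -0.003]
ft_force: [-0.5, 7.9, 4.7]
grip_width: 0.019
```

Request:
jog_arm(
  deltas=[
    [[-0.3,-2.2,-0.5,0.2,0,0.15,10],[-0.3,-2.2,-0.5,0.2,0,0.15,10],[-0.3,-2.2,-0.5,0.2,0,0.15,10]],
  ],
)

```text
clock: 15.35
eef_pos: [0.5835, -0.0508, 0.0913]
tool_rot: [-0.067, 0.998, 0.011, -0.004]
ft_force: [-0.5, 6.5, 3.5]
grip_width: 0.0195
```

Request:
jog_arm(
  deltas=[
    [[-0.2,-2.2,-0.4,0.2,0,0.1,10],[-0.2,-2.2,-0.4,0.2,0,0.1,10],[-0.2,-2.2,-0.4,0.2,0,0.1,10]],
  ],
)

```text
clock: 15.65
eef_pos: [0.5835, -0.0521, 0.0916]
tool_rot: [-0.066, 0.998, 0.011, -0.005]
ft_force: [0.1, 8.5, 2.8]
grip_width: 0.0196
```

```bash
python3 -c "
from jv import *
hook_jig()"
```

```text
pos [583.5 -52.1  91.6] xdir -172.5 ydir 97.5 z [-0.0117  0.0219 -0.9997] F [0.1 8.5 2.8] w 19.6 q [-0.1   0.51  0.03  1.1   0.02 -0.23] t 15.7
tool delta mm [ -2.4 -79.1  -8.6]
rotvec deg [ 1.33 -0.5  -0.22]
hook in jig [40.9  2.4 25.4] centre [-52.    2.  107.8]
```

Request:
jog_arm(
  deltas=[
    [[-0.6,-2.2,-0.5,0.2,-0.2,0,10],[-0.6,-2.2,-0.5,0.2,-0.2,0,10],[-0.6,-2.2,-0.5,0.2,-0.2,0,10]],
  ],
)

```text
clock: 15.95
eef_pos: [0.5842, -0.0553, 0.092]
tool_rot: [-0.067, 0.998, 0.01, -0.002]
ft_force: [-1.1, 5.2, 3.9]
grip_width: 0.0194
```

Request:
jog_arm(
  deltas=[
    [[-0.6,-2.2,-0.5,0.2,-0.1,0,10],[-0.6,-2.2,-0.5,0.2,-0.1,0,10],[-0.6,-2.2,-0.5,0.2,-0.1,0,10]],
  ],
)

```text
clock: 16.25
eef_pos: [0.5855, -0.0603, 0.0932]
tool_rot: [-0.068, 0.998, 0.007, 0.0]
ft_force: [-1.0, 4.4, 4.9]
grip_width: 0.0196
```

```bash
python3 -c "
from jv import *
hook_jig()"
```

```text
pos [585.5 -60.3  93.2] xdir -172.3 ydir 97.7 z [-1.000e-04  1.310e-02 -9.999e-01] F [-1.   4.4  4.9] w 19.6 q [-0.11  0.51  0.02  1.09  0.01 -0.24] t 16.2
tool delta mm [ -1.4 -70.8  -6. ]
rotvec deg [ 0.75  0.1  -0.  ]
hook in jig [31.8  1.2 26.1] centre [-60.3   1.3 109.4]
```

Request:
jog_arm(
  deltas=[
    [[-0.2,-2,-0.2,0.05,0,0,10],[-0.2,-2,-0.2,0.05,0,0,10],[-0.2,-2,-0.2,0.05,0,0,10]],
  ],
)

```text
clock: 16.55
eef_pos: [0.5866, -0.0676, 0.0937]
tool_rot: [-0.067, 0.998, 0.004, 0.0]
ft_force: [-0.6, 1.6, 3.0]
grip_width: 0.0195
```

Request:
jog_arm(
  deltas=[
    [[0,-2,-0.1,0.05,0,0,10],[0,-2,-0.1,0.05,0,0,10],[0,-2,-0.1,0.05,0,0,10]],
  ],
)

```text
clock: 16.85
eef_pos: [0.5868, -0.0777, 0.0925]
tool_rot: [-0.066, 0.998, -0.001, -0.001]
ft_force: [-0.3, 0.4, -1.0]
grip_width: 0.0189
```

```bash
python3 -c "
from jv import *
hook_jig()"
```

```text
pos [586.8 -77.7  92.5] xdir -172.4 ydir 97.6 z [-0.0021 -0.002  -1.    ] F [-0.3  0.4 -1. ] w 18.9 q [-0.13  0.51  0.03  1.09 -0.   -0.26] t 16.9
tool delta mm [ -2.5 -53.5  -5.7]
rotvec deg [-0.1  -0.14 -0.16]
hook in jig [13.4  2.3 24. ] centre [-77.4   2.3 108.7]
```

```bash
python3 -c "
from jv import *
n='scene';im=camera(n)[...,::-1]; a=cv2.convertScaleAbs(cv2.resize(im[175:235,275:355],None,fx=6.5,fy=6.5,interpolation=cv2.INTER_CUBIC),alpha=1.7)
im=camera('top')[...,::-1]; b=cv2.convertScaleAbs(cv2.resize(im[200:260,195:275],None,fx=3.4,fy=6.5,interpolation=cv2.INTER_CUBIC),alpha=1.7)
cv2.imwrite('pics/c6.png',np.hstack([a,b]))
G,f=hook_jig(); print(((proj([G(94,4,70.5),G(94,-4,70.5)],'scene')+.5-[275,175])*6.5).round())
for z in(21,25): print(((proj(W if 0 else np.array([[.5787-.1349*x/1000,-.0006+.9909*x/1000,z/1000] for x in range(0,125,20)]),'scene')+.5-[275,175])*6.5).round().tolist())"
```

```text
pos [586.8 -77.8  92.5] xdir -172.4 ydir 97.6 z [-0.0021 -0.002  -1.    ] F [-0.4 -0.   0.1] w 19.6 q [-0.13  0.51  0.03  1.09 -0.   -0.26] t 16.9
tool delta mm [ -2.5 -53.4  -5.7]
rotvec deg [-0.1  -0.13 -0.18]
hook in jig [13.3  2.2 24.1] centre [-77.5   2.3 108.7]
[[258. 251.]
 [240. 236.]]
[[216.0, 304.0], [258.0, 268.0], [300.0, 233.0], [341.0, 198.0], [381.0, 164.0], [421.0, 130.0], [460.0, 97.0]]
[[217.0, 298.0], [259.0, 262.0], [301.0, 226.0], [342.0, 191.0], [382.0, 157.0], [422.0, 123.0], [461.0, 90.0]]
```

View pics/c6.png

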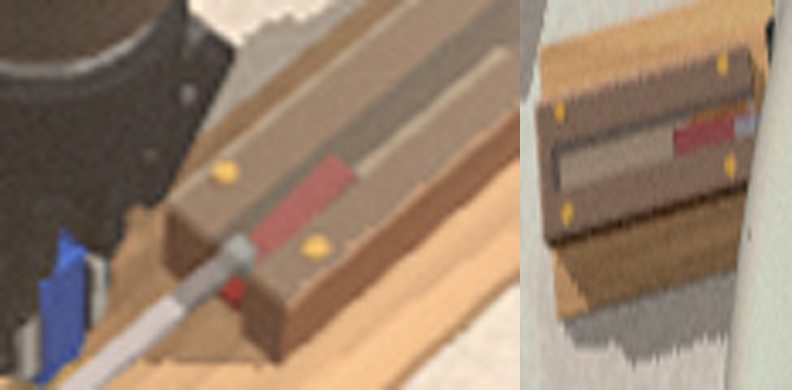

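The key came along: in the scene crop its near end shows under the toe at the mouth (233,292), and its far end is at (342,165), x ≈ 60. The hook is still over or in the groove (x ≈ 13) with the key tipping across the crest. I'll follow it down and keep pulling.

Request:
jog_arm(
  deltas=[
    [[-0.3,0.5,1,0,0,0,10]],
  ],
)

```text
clock: 17.05
eef_pos: [0.5871, -0.078, 0.0916]
tool_rot: [-0.066, 0.998, -0.002, -0.001]
ft_force: [-1.2, -1.8, 6.8]
grip_width: 0.0191
```

Request:
jog_arm(
  deltas=[
    [[0,0,0.7,0,0,0,10]],
  ],
)

```text
clock: 17.15
eef_pos: [0.5871, -0.0782, 0.0915]
tool_rot: [-0.066, 0.998, -0.001, -0.001]
ft_force: [-1.4, 0.2, 6.2]
grip_width: 0.0194
```

Request:
jog_arm(
  deltas=[
    [[0,0,0.7,0,0,0,10]],
  ],
)

```text
clock: 17.25
eef_pos: [0.5872, -0.0781, 0.0915]
tool_rot: [-0.066, 0.998, -0.001, -0.001]
ft_force: [-0.8, -0.5, 4.8]
grip_width: 0.0193
```

```bash
python3 -c "
from jv import *
hook_jig()"
```

```text
pos [587.2 -78.1  91.5] xdir -172.5 ydir 97.5 z [-0.0012 -0.0027 -1.    ] F [-0.8 -0.5  4.8] w 19.3 q [-0.13  0.51  0.03  1.09 -0.   -0.26] t 17.2
tool delta mm [ -2.3 -53.   -6.6]
rotvec deg [-0.14 -0.09 -0.2 ]
hook in jig [12.8  1.9 23. ] centre [-77.9   2.  107.7]
```

Request:
jog_arm(
  deltas=[
    [[-0.3,-1.5,0,0,0,-0.1,10],[-0.3,-1.5,0,0,0,-0.1,10],[-0.3,-1.5,0.1,0,0,0,10]],
  ],
)

```text
clock: 17.55
eef_pos: [0.5885, -0.0817, 0.0914]
tool_rot: [-0.068, 0.998, -0.001, -0.001]
ft_force: [-0.2, 1.4, 0.5]
grip_width: 0.0192
```

Request:
jog_arm(
  deltas=[
    [[-0.3,-1.5,0.1,0.1,0,0,10],[-0.3,-1.5,0.1,0.1,0,0,10],[-0.3,-1.5,0.1,0.1,0,0,10]],
  ],
)

```text
clock: 17.85
eef_pos: [0.5898, -0.0845, 0.091]
tool_rot: [-0.069, 0.998, -0.001, -0.001]
ft_force: [-0.9, 3.0, 1.5]
grip_width: 0.0191
```

```bash
python3 -c "
from jv import *
hook_jig()"
```

```text
pos [589.8 -84.5  91. ] xdir -172.1 ydir 97.9 z [-0.0015 -0.0026 -1.    ] F [-0.9  3.   1.5] w 19.1 q [-0.14  0.52  0.04  1.09 -0.   -0.28] t 17.9
tool delta mm [ -0.2 -46.4  -7.2]
rotvec deg [-0.13 -0.11  0.14]
hook in jig [ 6.2  0.6 22.5] centre [-84.6   0.3 107.2]
```

Pulling again with 3 N drag and about 2.7 N press. Continuing.

Request:
jog_arm(
  deltas=[
    [[0,-1.8,0.2,0.1,0,0,10],[0,-1.8,0.2,0.1,0,0,10],[0,-1.8,0.2,0.1,0,0,10]],
  ],
)

```text
clock: 18.15
eef_pos: [0.5911, -0.0891, 0.0909]
tool_rot: [-0.069, 0.998, -0.003, -0.0]
ft_force: [-0.8, 4.4, 3.5]
grip_width: 0.0192
```

Request:
jog_arm(
  deltas=[
    [[0,-1.8,0.2,0.1,0,0,10],[0,-1.8,0.2,0.1,0,0,10],[0,-1.8,0.2,0.1,0,0,10]],
  ],
)

```text
clock: 18.45
eef_pos: [0.5923, -0.0941, 0.0909]
tool_rot: [-0.069, 0.998, -0.005, 0.001]
ft_force: [-1.1, 2.8, 3.9]
grip_width: 0.0192
```

```bash
python3 -c "
from jv import *
hook_jig()"
```

```text
pos [592.3 -94.1  90.9] xdir -172.0 ydir 98.0 z [ 0.0024 -0.0098 -0.9999] F [-1.1  2.8  3.9] w 19.2 q [-0.15  0.52  0.05  1.09 -0.01 -0.29] t 18.4
tool delta mm [  1.  -36.5  -7. ]
rotvec deg [-0.57  0.06  0.2 ]
hook in jig [-4.2 -0.6 21.7] centre [-94.4  -0.9 107.1]
```

Request:
jog_arm(
  deltas=[
    [[0.2,-1.8,0,-0.1,0,0,10],[0.2,-1.8,0.1,-0.1,0,0,10],[0.2,-1.8,0.1,-0.05,0,0,10]],
  ],
)

```text
clock: 18.75
eef_pos: [0.5927, -0.1007, 0.0906]
tool_rot: [-0.069, 0.998, -0.003, 0.001]
ft_force: [-1.1, 3.0, 3.3]
grip_width: 0.0194
```

Request:
jog_arm(
  deltas=[
    [[0.2,-1.8,0.15,0,0,0,10],[0.2,-1.8,0.15,0,0,0,10],[0.2,-1.8,0.15,0,0,0,10]],
  ],
)

```text
clock: 19.05
eef_pos: [0.593, -0.1064, 0.0902]
tool_rot: [-0.069, 0.998, -0.003, 0.001]
ft_force: [-0.7, 3.8, 3.4]
grip_width: 0.0192
```

```bash
python3 -c "
from jv import *
hook_jig()"
```

```text
pos [ 593.  -106.4   90.2] xdir -172.1 ydir 97.9 z [ 0.0023 -0.0058 -1.    ] F [-0.7  3.8  3.4] w 19.2 q [-0.17  0.53  0.06  1.09 -0.01 -0.31] t 19.1
tool delta mm [ -0.1 -24.2  -8. ]
rotvec deg [-0.35  0.09  0.17]
hook in jig [-16.2   0.3  21.3] centre [-1.067e+02  1.000e-01  1.064e+02]
```

Request:
jog_arm(
  deltas=[
    [[0,-2,0.15,0,0,0,10],[0,-2,0.15,0,0,0,10],[0,-2,0.15,0,0,0,10],[0,-2,0.15,0,0,0,10]],
  ],
)

```text
clock: 19.45
eef_pos: [0.5941, -0.1145, 0.0898]
tool_rot: [-0.069, 0.998, -0.002, 0.001]
ft_force: [-0.0, 3.7, 2.9]
grip_width: 0.0197
```

Request:
jog_arm(
  deltas=[
    [[0,-2,0.15,0,0,0,10],[0,-2,0.15,0,0,0,10],[0,-2,0.15,0,0,0,10],[0,-2,0.15,0,0,0,10]],
  ],
)

```text
clock: 19.85
eef_pos: [0.5953, -0.1231, 0.0893]
tool_rot: [-0.069, 0.998, -0.002, 0.001]
ft_force: [-0.5, 4.4, 4.1]
grip_width: 0.0194
```

```bash
python3 -c "
from jv import *
hook_jig()"
```

```text
pos [ 595.3 -123.1   89.3] xdir -172.1 ydir 97.9 z [ 0.0023 -0.0047 -1.    ] F [-0.5  4.4  4.1] w 19.4 q [-0.2   0.54  0.07  1.1  -0.   -0.34] t 19.9
tool delta mm [-0.1 -7.4 -9. ]
rotvec deg [-0.28  0.09  0.2 ]
hook in jig [-33.    0.3  20.5] centre [-1.235e+02  1.000e-01  1.055e+02]
```

Request:
jog_arm(
  deltas=[
    [[0,-2,0.1,0,0,0,10],[0,-2,0.1,0,0,0,10],[0,-2,0.1,0,0,0,10],[0,-2,0.1,0,0,0,10],[0,-2,0.1,0,0,0,10]],
  ],
)

```text
clock: 20.35
eef_pos: [0.5966, -0.1339, 0.0887]
tool_rot: [-0.069, 0.998, -0.002, 0.001]
ft_force: [-1.2, 3.9, 4.0]
grip_width: 0.0191
```

Request:
jog_arm(
  deltas=[
    [[0,-2,0.1,0,0,0,10],[0,-2,0.1,0,0,0,10],[0,-2,0.1,0,0,0,10],[0,-2,0.1,0,0,0,10],[0,-2,0.1,0,0,0,10]],
  ],
)

```text
clock: 20.85
eef_pos: [0.5981, -0.1438, 0.0885]
tool_rot: [-0.07, 0.998, -0.001, 0.001]
ft_force: [-1.0, 4.1, 5.8]
grip_width: 0.0193
```

```bash
python3 -c "
from jv import *
hook_jig()"
```

```text
pos [ 598.1 -143.8   88.5] xdir -172.0 ydir 98.0 z [ 0.0021 -0.0026 -1.    ] F [-1.   4.1  5.8] w 19.3 q [-0.23  0.55  0.09  1.11 -0.   -0.37] t 20.9
tool delta mm [-0.2 13.4 -9.9]
rotvec deg [-0.17  0.1   0.23]
hook in jig [-53.7   0.3  19.9] centre [-1.444e+02  1.000e-01  1.047e+02]
```

Request:
jog_arm(
  deltas=[
    [[0,-2,-0.2,0,0,0,10],[0,-2,-0.1,0,0,0,10],[0,-2,0,0,0,0,10],[0,-2,0,0,0,0,10],[0,-2,0,0,0,0,10]],
  ],
)

```text
clock: 21.35
eef_pos: [0.5995, -0.155, 0.0886]
tool_rot: [-0.069, 0.998, -0.002, 0.001]
ft_force: [-0.7, 3.4, 3.6]
grip_width: 0.0191
```

Request:
jog_arm(
  deltas=[
    [[0,-2,0,0,0,0,10],[0,-2,0,0,0,0,10],[0,-2,0,0,0,0,10],[0,0,-0.3,0,0,0,10]],
  ],
)

```text
clock: 21.75
eef_pos: [0.6003, -0.162, 0.0888]
tool_rot: [-0.069, 0.998, -0.002, 0.001]
ft_force: [-1.6, 3.1, 2.8]
grip_width: 0.0194
```

```bash
python3 -c "
from jv import *
hook_jig()
n='scene';im=camera(n)[...,::-1]; a=cv2.convertScaleAbs(cv2.resize(im[175:275,225:345],None,fx=5,fy=5,interpolation=cv2.INTER_CUBIC),alpha=1.7)
cv2.imwrite('pics/c7.png',a)"
```

```text
pos [ 600.3 -162.    88.8] xdir -172.1 ydir 97.9 z [ 0.0014 -0.0042 -1.    ] F [-1.6  3.1  2.8] w 19.4 q [-0.26  0.57  0.12  1.12 -0.   -0.4 ] t 21.8
tool delta mm [-0.5 31.8 -9.7]
rotvec deg [-0.25  0.04  0.19]
hook in jig [-72.1   0.6  20.1] centre [-162.7    0.4  105. ]
```

View pics/c7.png

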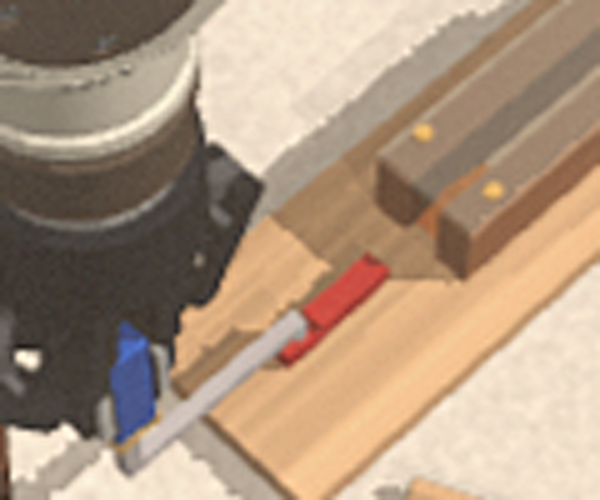

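The key lies flat on the landing, wholly outside the slot. Its far end is at crop (375,262) and the mouth is at about (430,215). I'll ease off, lift the hook straight out and go back to the stand.

Request:
jog_arm(
  deltas=[
    [[0,1.5,-0.3,0,0,0,10],[0,0.8,-0.5,0,0,0,10],[0,0,-2,0,0,0,10],[0,0,-4,0,0,0,10],[0,0,-6,0,0,0,10]],
  ],
)

```text
clock: 22.3
eef_pos: [0.5981, -0.1632, 0.0993]
tool_rot: [-0.068, 0.998, -0.006, -0.003]
ft_force: [0.4, -0.6, -1.5]
grip_width: 0.0195
```

Request:
jog_arm(
  deltas=[
    [[0,0,-15,0,0,0,10],[0,0,-25,0,0,0,10],[0,0,-30,0,0,0,10],[0,0,-25,0,0,0,10],[0,0,0,0,0,0,10]],
  ],
)

```text
clock: 22.8
eef_pos: [0.5975, -0.1641, 0.198]
tool_rot: [-0.068, 0.998, -0.009, -0.004]
ft_force: [0.6, 0.8, -0.6]
grip_width: 0.0194
```

```bash
python3 -c "
from st import *
st([.4726,-.2941,.2],62.1)"
```

```text
pos [ 597.5 -164.1  198. ] xdir -172.3 ydir 97.7 z [-0.0073 -0.0176 -0.9998] F [ 0.6  0.8 -0.6] w 19.4 q [-0.26  0.5   0.29  1.37 -0.02 -0.39] t 22.8
tool delta mm [ 141.3 -112.     1.2]
rotvec deg [-1.08 -0.24 35.64]
```

Request:
jog_arm(
  deltas=[
    [[0,0,0,-0.5,-0.2,7,10],[0,0,0,-0.5,0,8,10],[0,0,0,0,0,8,10],[0,0,0,0,0,8,10],[0,0,0,0,0,4,10]],
  ],
)

```text
clock: 23.3
eef_pos: [0.596, -0.1655, 0.1948]
tool_rot: [0.248, 0.969, -0.002, -0.003]
ft_force: [0.0, -0.3, -1.2]
grip_width: 0.0192
```

```bash
python3 -c "
from st import *
st([.4726,-.2941,.2],62.1)"
```

```text
pos [ 596.  -165.5  194.8] xdir 151.3 ydir 61.3 z [-0.0075 -0.0022 -1.    ] F [ 0.  -0.3 -1.2] w 19.2 q [-0.27  0.5   0.29  1.37 -0.    0.23] t 23.3
tool delta mm [  46.5 -172.1   -4. ]
rotvec deg [-0.32 -0.32 -0.82]
```

Request:
jog_arm(
  deltas=[
    [[9,-30,-1,-0.3,-0.3,-0.8,10],[10,-40,0,0,0,0,10],[10,-40,0,0,0,0,10],[9,-34,0,0,0,0,10],[8,-25,0,0,0,0,10]],
  ],
)

```text
clock: 23.8
eef_pos: [0.4722, -0.2941, 0.1891]
tool_rot: [0.238, 0.971, -0.001, -0.004]
ft_force: [0.3, -0.4, -0.8]
grip_width: 0.0193
```

Request:
jog_arm(
  deltas=[
    [[0,0,0,0,0,0,10]],
  ],
)

```text
clock: 23.9
eef_pos: [0.4691, -0.2963, 0.1881]
tool_rot: [0.24, 0.971, -0.001, -0.005]
ft_force: [1.2, -0.4, -0.9]
grip_width: 0.0195
```

```bash
python3 -c "
from st import *
st([.4726,-.2941,.16],62.1)"
```

```text
pos [ 469.1 -296.3  188.1] xdir 152.2 ydir 62.2 z [-1.110e-02  1.000e-04 -9.999e-01] F [ 1.2 -0.4 -0.9] w 19.5 q [-0.56  0.38  0.08  1.28 -0.01 -0.08] t 23.9
tool delta mm [-2.4  3.7 28. ]
rotvec deg [-0.29 -0.56  0.12]
```

Request:
jog_arm(
  deltas=[
    [[-2.4,3.5,20,-0.3,-0.7,0.1,10],[0,0,15,0,0,0,10],[0,0,5,0,0,0,10],[0,0,0,0,0,0,10]],
  ],
)

```text
clock: 24.3
eef_pos: [0.4717, -0.2944, 0.1447]
tool_rot: [0.242, 0.97, -0.0, 0.0]
ft_force: [0.1, 0.8, -0.9]
grip_width: 0.0191
```

```bash
python3 -c "
from st import *
st([.4726,-.2941,.14],62.1)"
```

```text
pos [ 471.7 -294.4  144.7] xdir 152.0 ydir 62.0 z [ 7.e-04 -5.e-04 -1.e+00] F [ 0.1  0.8 -0.9] w 19.1 q [-0.56  0.4  -0.    1.17 -0.   -0.07] t 24.3
tool delta mm [-0.7  0.7  4.7]
rotvec deg [-0.01  0.05 -0.12]
```

Request:
jog_arm(
  deltas=[
    [[-0.7,0.7,8,0,0,-0.1,10],[0,0,6,0,0,0,10],[0,0,6,0,0,0,10],[0,0,4,0,0,0,10]],
  ],
)

```text
clock: 24.7
eef_pos: [0.4747, -0.2939, 0.1203]
tool_rot: [0.24, 0.971, -0.001, 0.002]
ft_force: [-0.4, 0.7, -0.4]
grip_width: 0.0192
```

```bash
python3 -c "
from st import *
st([.4726,-.2941,.0803],62.1)"
```

```text
pos [ 474.7 -293.9  120.3] xdir 152.2 ydir 62.2 z [ 0.003  -0.0021 -1.    ] F [-0.4  0.7 -0.4] w 19.2 q [-0.55  0.42 -0.04  1.11 -0.   -0.07] t 24.7
tool delta mm [ 1.9 -1.1 40. ]
rotvec deg [-0.02  0.21  0.1 ]
```

Request:
jog_arm(
  deltas=[
    [[1.8,-1,2,0,0.2,0.1,10],[0,0,6,0,0,0,10],[0,0,6,0,0,0,10],[0,0,6,0,0,0,10]],
  ],
)

```text
clock: 25.1
eef_pos: [0.4729, -0.2942, 0.0994]
tool_rot: [0.241, 0.97, -0.0, 0.001]
ft_force: [0.7, -0.6, -1.0]
grip_width: 0.0193
```

```bash
python3 -c "
from st import *
st([.4726,-.2941,.0803],62.1)"
```

```text
pos [ 472.9 -294.2   99.4] xdir 152.1 ydir 62.1 z [ 0.001  -0.0012 -1.    ] F [ 0.7 -0.6 -1. ] w 19.3 q [-0.56  0.44 -0.07  1.06 -0.   -0.07] t 25.1
tool delta mm [ 0.4 -0.  19.1]
rotvec deg [-0.03  0.08 -0.01]
```

Request:
jog_arm(
  deltas=[
    [[0.3,0,5,0,0,0,10],[0.3,0,5,0,0,0,10],[0.3,0,4,0,0,0,10],[0.2,0,1.5,0,0,0,10]],
  ],
)

```text
clock: 25.5
eef_pos: [0.4713, -0.2934, 0.0815]
tool_rot: [0.241, 0.97, -0.0, -0.0]
ft_force: [-1.1, 0.6, -2.1]
grip_width: 0.0194
```

Request:
jog_arm(
  deltas=[
    [[0.2,0,1,0,0,0,10]],
  ],
)

```text
clock: 25.6
eef_pos: [0.471, -0.2933, 0.0802]
tool_rot: [0.241, 0.97, -0.0, -0.0]
ft_force: [-0.0, 0.2, 1.1]
grip_width: 0.0193
```

Request:
jog_arm(
  deltas=[
    [[0,0,0.8,0,0,0,10]],
  ],
)

```text
clock: 25.7
eef_pos: [0.4711, -0.2934, 0.0802]
tool_rot: [0.241, 0.97, -0.0, -0.0]
ft_force: [-2.3, 1.7, 7.9]
grip_width: 0.0193
```

Request:
jog_arm(
  deltas=[
    [[0,0,0.8,0,0,0,10]],
  ],
)

```text
clock: 25.8
eef_pos: [0.4712, -0.2934, 0.0802]
tool_rot: [0.241, 0.97, -0.0, 0.0]
ft_force: [-2.6, 1.4, 4.6]
grip_width: 0.0191
```

```bash
python3 -c "
from st import *
st([.4726,-.2941,.0803],62.1)"
```

```text
pos [ 471.2 -293.4   80.2] xdir 152.1 ydir 62.1 z [ 2.e-04 -7.e-04 -1.e+00] F [-2.6  1.4  4.6] w 19.1 q [-0.56  0.46 -0.1   1.02 -0.   -0.07] t 25.8
tool delta mm [-1.6  0.  -0.1]
rotvec deg [-0.03  0.03 -0.02]
```

Seated at the original height (80.2 against 80.3 mm) with firm floor contact. Releasing.

Request:
jog_arm(
  deltas=[
    [[0,0,0,0,0,0,22],[0,0,0,0,0,0,30],[0,0,0,0,0,0,60],[0,0,0,0,0,0,60],[0,0,0,0,0,0,60]],
  ],
)

```text
clock: 26.3
eef_pos: [0.4724, -0.2941, 0.0809]
tool_rot: [0.241, 0.97, -0.001, 0.002]
ft_force: [0.2, -0.2, -1.0]
grip_width: 0.0599
```

Request:
jog_arm(
  deltas=[
    [[0,0,-10,0,0,0,60],[0,0,-20,0,0,0,60],[0,0,-30,0,0,0,60],[0,0,-40,0,0,0,60],[0,0,-40,0,0,0,60]],
  ],
)

```text
clock: 26.8
eef_pos: [0.4681, -0.2913, 0.2204]
tool_rot: [0.241, 0.97, 0.002, -0.006]
ft_force: [0.4, -1.3, 0.6]
grip_width: 0.0601
```

Request:
jog_arm(
  deltas=[
    [[-30,-30,-10,0,0,0,60],[-35,-35,0,0,0,0,60],[-35,-35,0,0,0,0,60],[-20,-20,0,0,0,0,60],[0,0,0,0,0,0,60]],
  ],
)

```text
clock: 27.3
eef_pos: [0.5229, -0.4592, 0.2449]
tool_rot: [0.239, 0.971, -0.002, 0.004]
ft_force: [0.5, 0.0, 0.6]
grip_width: 0.0599
```

```bash
python3 -c "
from st import *
st()
def cr(n,x0,y0,x1,y1,w):
    im=I[n][y0:y1,x0:x1]; s=w/(x1-x0); return cv2.convertScaleAbs(cv2.resize(im,None,fx=s,fy=s,interpolation=cv2.INTER_CUBIC),alpha=1.5)
I={n:camera(n)[...,::-1] for n in('scene','top')}
a=cr('scene',100,160,340,300,510); b=cr('top',225,180,405,285,510)
cv2.imwrite('pics/end.png',np.vstack([a,b]))
for t in('key_center','pick_center','mallet','chisel','panel','raft'):
  for n in('scene','top'):
    d=masks_of(t,n)[:1]; print(t,n,[(round(x['conf'],2),np.round(x['at']),x['pixels'].sum()) for x in d])
"
```

```text
pos [ 522.9 -459.2  244.9] xdir 152.3 ydir 62.3 z [ 0.0075 -0.0067 -0.9999] F [0.5 0.  0.6] w 59.9 q [-0.72  0.66  0.68  1.59 -0.   -0.24] t 27.3
key_center scene [(0.62, array([291., 237.]), np.int64(152))]
key_center top []
pick_center scene [(0.78, array([154., 240.]), np.int64(347))]
pick_center top [(0.54, array([385., 252.]), np.int64(175))]
mallet scene [(0.89, array([435., 223.]), np.int64(2873))]
mallet top [(0.56, array([183., 160.]), np.int64(1883))]
chisel scene [(0.98, array([231., 391.]), np.int64(1034))]
chisel top [(0.89, array([384., 147.]), np.int64(450))]
panel scene [(0.72, array([339., 304.]), np.int64(3941))]
panel top [(0.79, array([287., 155.]), np.int64(2138))]
raft scene []
raft top [(0.8, array([287., 299.]), np.int64(1420))]
```

View pics/end.png

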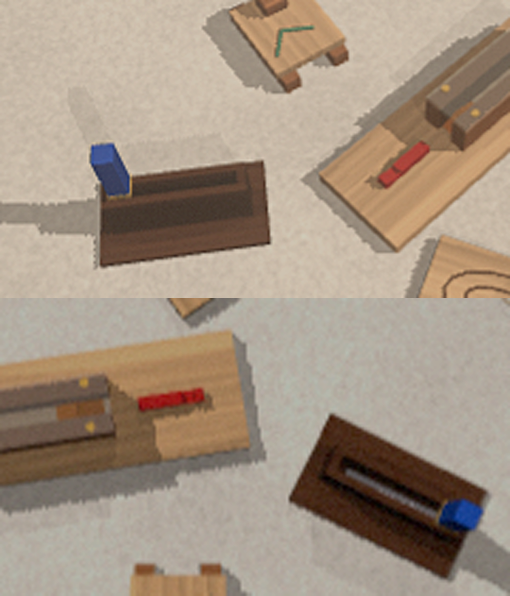

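The final picture shows the key flat on the landing (top crop 172,400), well clear of the mouth at about 112. The pick stands upright in its trough (handle at top crop 463,515), and the visible bystanders have not moved. I'm handing in.

```bash
python3 -c "
from workcell import *
print(job_done())"
```

```text
the job is handed in; nothing more can be done
None
```

The key is out of the slot, the pick is back in its stand, and I handed the job in at about 27 s on the robot's clock. No verdict came back.

**How it went:** I took the pick by its handle and reached the toe into the slot. I lowered the hook into the key's groove, following by force, and dragged the key over the ridge onto the landing. Then I lifted the hook clear, returned the pick to its stand and backed the arm off.

**Forces:** The pull read about 3–8.5 N and the press mostly 3–6 N, briefly about 8 N. Combined they came to about 9.5 N at most. I read the force only at the end of each short move, so brief peaks in between were not seen.

**Last checks:**
- **Key:** it lies flat on the board, about 10–20 mm outside the mouth. The scene-camera network found it; the top-camera network did not, though the key shows clearly in that picture.
- **Pick:** it stands upright and seated. The gripper height when it touched down was 80.2 mm, against 80.3 mm when I picked it up.
- **Bystanders:** mallet, chisel, panel and raft are where they were, within about 4 pixels. The raft was missed by the scene-camera network but shows in both pictures.

**Disagreements:** The top camera read about 1 pixel (2–3 mm) off from the robot's own position. I allowed for that when lining up the toe. After the key tipped over the ridge's crest, the hook briefly lost contact, and I re-seated it in the groove.

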